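# Pull a snapped display hook with locking pliers

### The arm

A 6-joint arm with a two-finger parallel gripper is mounted at the origin on the work surface. World frame = base frame: x ahead of the robot, y to its left, z up, the work surface at z = 0. Lengths are in m, angles in rad, forces in N, time in s.
With the tool pointing down it reaches from about 0.35 to 0.85 m from the base axis. Payload 8.1 kg.
Tool frame: the origin (TCP) lies on the mounting face of the last link; the fingertips stand 186 mm ahead of it and the grasp point (between the pads) lies 167 mm ahead of it; z points along the fingers, y is the line along which they close (so a half turn about z gives the same grasp; the last joint's range is limited). The gripper opens to 93 mm and grips with 3 to 60 N. Pads are 15 mm wide; open, the fingers measure 128 mm over their backs; the gripper's body (75 mm by 188 mm) begins 65 mm behind the grasp point.
Start: joints at [1.043, 0.13, 1.488, -0, 1.523, -0.085], TCP at [0.257, 0.542, 0.405] pointing down, gripper open.
Joint ranges: [-2.96, 2.96], [-0.89, 2.26], [0.02, 2.5], [-1.34, 4.48], [0, 2.73], [-2.66, 2.66]. Speed limits (rad/s): [2.39, 2.39, 2.79, 3.14, 3.14, 3.14].

### API

Orientations are given as a rotation vector (axis times angle).
In Python, from plant import * gives the robot as it stands. The module is installed in compiled form; this text tells all that it offers.
- The arm moves only by the tool arm_command, never from a script. Its argument "increments" is a list of rows, each a list of 6 numbers: the shift along the tool's x, y, z in units of 0.2 m (1.0 is 0.2 m), then the turn, a rotation vector about the tool's x, y, z in units of pi rad (1.0 is pi rad). A call has exactly 5 rows; each row is the pose to reach, as a shift and turn from the pose commanded when the call began, along the tool's axes at that moment, turning the shorter way round; what a row does not reach only later rows make up. A row lasts 1/8 s, in which the tool goes at most 62.5 mm and 10.7 degrees, less where a joint would pass 70% of its speed; a pose out of reach is approached as far as the arm can. A call with a number of a shift or a turn outside -1 to 1 is refused whole. A call with a gripper value outside its range is refused whole. "fingers" is the closure, from -1 (fully open) to 1 (shut), set as the call begins (left out, the last holds). The fingers move at their own pace and stop on an object; "force" is the grip in N (left out, the last holds). Time passes only in rows, so rows that repeat a pose let the fingers close, or fill a call up. It gives the time, the measured TCP pose, the force, the opening and the grip force at its end, in the units of the state.
- read_state(): the state, without advancing time (a new reading comes with each control period).
- read_camera(name): name is "side" or "top" or "wrist"; returns a dict with "image" (420x560x3 uint8, red, green, blue), "fx", "fy", "cx", "cy" (pixels), "T" (4x4, takes a point from camera to world coordinates). Camera axes: x right, y down, z forward; pixel columns grow to the right and rows downward; lengths in m; the calibration is good to about 2 mm. A picture is of the moment at which its call begins. There is no depth.
- close_job(): hands the job in; it is judged then, once.
The state is a dict: "t": time; "q": joint angles; "dq": joint speeds; "joint_torque": joint torques, N m; "tool_pos": TCP position; "orientation": TCP orientation; "force": force on the tool from outside, world axes, zero at the start; "wrist_torque": the same for the moment, N m; "opening": finger opening in m; "gripper_force": force on a finger pad.
Only numpy, scipy, OpenCV 4.12 (cv2) and the standard library are available. Lean on these libraries where they do the work, as an engineer would, in place of code of your own. Each camera call takes 0.05 s, during which the arm holds its last target. There are 200 camera calls.

### The job

One of the three display hooks has snapped off and its bent stub is stuck in the hook rail. Feel the open locking pliers gently over the stub until it is well between the jaws, squeeze the handles over centre until they lock on it, and draw it straight out of its socket, never forcing it sideways because the plastic cracks easily. Lay the locked pliers down gently with the stub over the green cutting mat, let go, then pull the red release lever so that the jaws open and leave the stub lying on the mat; disturb nothing else.

Things in the scene. Friction and masses are not known exactly. Their poses are not given: they have to be found in the camera images.
- pliers: steel locking pliers lying flat, 183 mm long, 22 high, 0.4 kg. Origin on the counter under the jaw pivot; x to the jaw tips (x=44), jaw faces x=20 to 44. +y side: FIXED handle, outer face y=8, one piece with the fixed jaw (face y=3). Moving handle on -y, to x=-101. Span over both handles at x=-60: 58 open, 40 locked. Held lightly they turn a little in the fingers when dragged.
- pliers_toggle (a joint): knee of the toggle link, rad: 0 open (light spring), 0.76 dead centre, 0.85 locked; jaws meet the wire near 0.45. Squeeze at x=-60: 10 to 15 N, then it snaps in. Mouth at x=33: 12 mm open, 10 with the handles at span 55. Release: red lever, 13 high, tail x=-111 to -138, outer side y=-25 when locked; pinch it 10 to 15 mm towards the screw knob (outer side y=10), 2 to 5 N, until it springs open.
- stub: broken hook, no red tip: black 10x10x24 mm plug in the socket and 6 mm chrome wire 30 mm out of the rail, 11 mm above the counter. Origin at the plug's front, 2 mm inside the rail face, x into the rail. The wire is bent sideways from the origin, stiffly, up to 15 degrees left or right, level; the pose does not tell the bend. A sprung pad holds the plug: 10 to 20 N to draw it, free after 22 mm.
- rail: aluminium hook rail 346 x 40 x 28 mm high, fixed to the counter. Origin under its centre, front face (towards the robot) at x=-20 of its frame, y along the rail. Three sockets at y=-65, 0 and 65, axis 11 mm above the counter, each holding a hook or the stub; which is which varies.
- sockets: white plastic socket strip of the rail with blue collars, brittle; same frame as the rail. Its side walls guide the plugs.
- hook_a: sound chrome hook, red tip, standing 66 mm out of the rail, 26 mm high at its tip; same plug and origin as the stub; must stay
- hook_b: sound chrome hook, like hook_a; must stay
- mat: green cutting mat 210 x 148 x 2 mm, fixed on the counter; origin under its centre, x along its long side
- cutter: yellow snap-off cutter 140 x 20 x 13 mm lying beside the work; leave alone
- staples: red and white box of staples 60 x 42 x 30 mm; leave alone

How it is judged:
By the outcome, as a careful person would: the job done as asked, in the order asked, and still so for the second after the job is handed in, with the robot touching nothing.
It also fails if it takes over 72 s, if anything falls off the work surface, if the arm or the gripper's body presses on something with over 40 N, if the wrist force passes 120 N, or if a joint passes its speed limit or range.

## Working session

There is one attempt and no reset: what is moved stays moved. The work goes in short steps, Python scripts to look and compute and a tool call to move; the robot and the scene stay as the last step left them, time stands still between calls to the robot, and variables do not carry over. Pictures are saved under pics/ and viewed, at most 10 in all, crops included, and the job is handed in when it is done.

Besides the shell and the picture viewer there is one more tool, called as name(argument=value, ...), one argument or row to a line, values as JSON. arm_command: Moves the arm, as the interface text tells. Shifts and turns lie within -1 to 1; 1 stands for 0.2 m of shift or pi rad of turn. Its arguments: {"type":"object","properties":{"increments":{"type":"array","items":{"type":"array","items":{"type":"number","minimum":-1,"maximum":1}}},"fingers":{"type":"number"},"force":{"type":"number"}},"required":["increments"]}

```bash
mkdir -p pics; cat > h.py <<'E'
from plant import *
import numpy as np, cv2
from scipy.spatial.transform import Rotation as R
def snap(n,f):
    c=read_camera(n); cv2.imwrite('pics/%s.png'%f,c['image'][:,:,::-1]); np.savez('pics/%s.npz'%f,**c); return c
def cast(c,u,v,z):
    d=c['T'][:3,:3]@np.array([(u-c['cx'])/c['fx'],(v-c['cy'])/c['fy'],1]); o=c['T'][:3,3]
    return o+d*(z-o[2])/d[2]
E
python3 - <<'E'
from h import *
c=snap('top','top0');d=snap('side','side0')
for k in(c,d): print(k['fx'],k['cx'],k['T'].round(3).tolist())
s=read_state();print(s)
E
```

```text
479.261103569943 275.46215148362626 [[-0.028, -0.989, 0.147, 0.402], [-1.0, 0.029, 0.006, 0.01], [-0.01, -0.147, -0.989, 1.49], [0.0, 0.0, 0.0, 1.0]]
407.8731912449701 285.1463443925599 [[0.765, -0.455, 0.456, 0.136], [-0.644, -0.554, 0.528, -0.549], [0.013, -0.697, -0.717, 0.796], [0.0, 0.0, 0.0, 1.0]]
{'t': 0.1, 'q': array([ 1.04257525e+00,  1.31070538e-01,  1.48919472e+00, -6.35983592e-06,
        1.52300004e+00, -8.53937743e-02]), 'dq': array([-3.59619565e-06, -5.96512153e-04, -1.56782389e-03,  1.53728156e-03,
       -4.84849814e-04, -6.95038796e-04]), 'joint_torque': array([ 6.14095115e-04, -5.61341715e+01, -4.93095660e+01,  7.69613707e-02,
        2.90862832e-02, -1.70796744e-05]), 'tool_pos': array([0.25696666, 0.54195127, 0.40378774]), 'orientation': array([-6.89811662e-01, -3.06441222e+00,  2.50731004e-03]), 'force': array([-0.27346962, -0.02643555, -0.5713754 ]), 'wrist_torque': array([-0.01575018,  0.00409509,  0.00066932]), 'gripper_force': 0.0, 'opening': 0.09296849139264653}
```

View pics/top0.png

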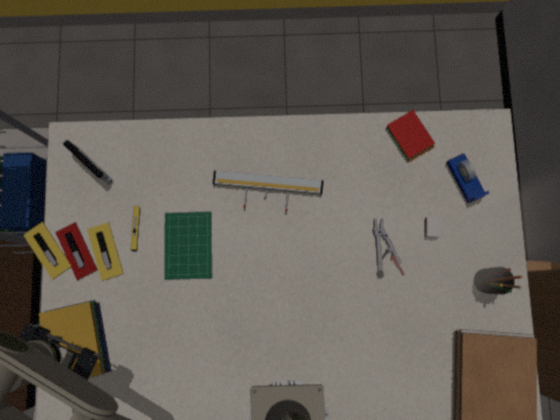

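View pics/side0.png

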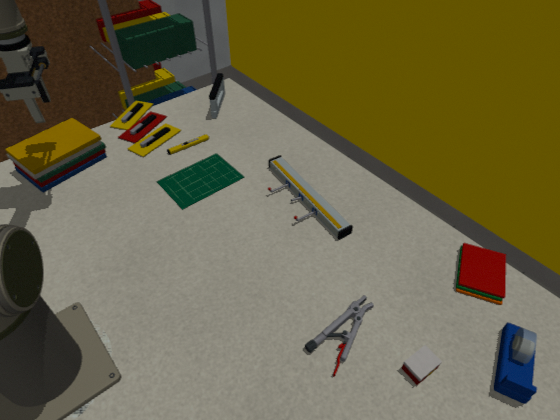

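Top view: the rail is at (215–323, 170–193), with hooks at columns 246 and 287 and the stub in the middle at about (265,196). The pliers have their jaws at about (378,222), the knob at (380,272) and the red lever at (400,270). The mat is at (188,245). Side view agrees.

```bash
python3 - <<'E'
from h import *
c=dict(np.load('pics/top0.npz'))
for n,u,v,z in [('railL',214,178,.028),('railR',322,187,.028),('hookL',246,208,.02),('hookR',287,212,.02),('stub',265,196,.011),('jaw',378,220,.02),('knob',380,272,.01),('lever',402,272,.01),('mat',188,245,.002),('staple',430,228,.03)]: print(n,cast(c,u,v,z).round(3))
im=c['image'][:,:,::-1]
a=cv2.resize(im[205:285,355:445],None,fx=5,fy=5,interpolation=cv2.INTER_CUBIC)
b=cv2.resize(im[165:220,205:330],None,fx=5,fy=5,interpolation=cv2.INTER_CUBIC)
H=np.zeros((600,800,3),np.uint8);H[:275,:625]=b;a=cv2.resize(a,(360,320));H[280:600,:360]=a
s=np.load('pics/side0.npz')['image'][290:380,295:385,::-1];H[280:600,400:720]=cv2.resize(s,(320,320),interpolation=cv2.INTER_CUBIC)
cv2.imwrite('pics/z.png',H)
E
```

```text
railL [0.742 0.207 0.028]
railR [ 0.703 -0.129  0.028]
hookL [0.645 0.11  0.02 ]
hookR [ 0.629 -0.018  0.02 ]
stub [0.683 0.05  0.011]
jaw [ 0.595 -0.298  0.02 ]
knob [ 0.436 -0.296  0.01 ]
lever [ 0.434 -0.363  0.01 ]
mat [0.537 0.294 0.002]
staple [ 0.565 -0.453  0.03 ]
```

View pics/z.png

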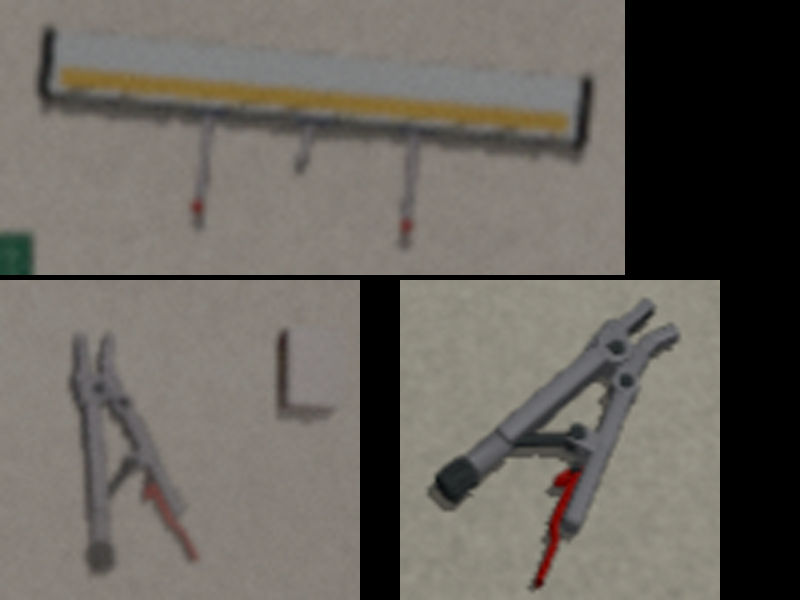

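The middle one is the stub, bent slightly towards +y. The pliers point roughly along +x, with the fixed jaw on +y (jaw tips near zoom pixel (80–110,338), knob at (100,555)). I'll view the stub with the wrist camera first.

```bash
cat >> h.py <<'E'
def inc(p,yaw=None,s=None):
    "shift/turn to TCP p with pliers-yaw (tool x = -pliers x, z down)"
    s=s or read_state(); R0=R.from_rotvec(s['orientation']); 
    d=R0.inv().apply(np.array(p)-s['tool_pos'])/0.2
    if yaw is None: return d.round(3)
    c,t=np.cos(yaw),np.sin(yaw); M=np.array([[-c,-t,0],[-t,c,0],[0,0,-1.]])
    M[:,0]=[-c,-t,0];M[:,1]=[-t,c,0]
    w=(R0.inv()*R.from_matrix(M)).as_rotvec()/np.pi
    return d.round(3),w.round(4)
def pose():
    s=read_state();R0=R.from_rotvec(s['orientation']).as_matrix()
    return s['tool_pos'].round(4),'yaw(deg)',np.degrees(np.arctan2(-R0[1,0],-R0[0,0])).round(2),s['force'].round(1),s['opening'].round(4),s['gripper_force'].round(1),s['t']
E
python3 - <<'E'
from h import *
c=read_camera('wrist');s=read_state();R0=R.from_rotvec(s['orientation'])
print('cam in tool',R0.inv().apply(c['T'][:3,3]-s['tool_pos']).round(3),(R0.inv().as_matrix()@c['T'][:3,:3]).round(2).tolist(),c['fx'])
print(inc([.58,.045,.33],-.115)); print(pose())
E
```

```text
cam in tool [ 0.072 -0.001  0.02 ] [[0.0, -0.97, -0.26], [1.0, 0.0, -0.0], [0.0, -0.26, 0.97]] 334.44889081957655
(array([-2.524, -1.553,  0.372]), array([-4.000e-04, -1.000e-04, -1.043e-01]))Traceback (most recent call last):
  File "<stdin>", line 4, in <module>
  File "h.py", line 20, in pose
    return s['tool_pos'].round(4),'yaw(deg)',np.degrees(np.arctan2(-R0[1,0],-R0[0,0])).round(2),s['force'].round(1),s['opening'].round(4),s['gripper_force'].round(1),s['t']
                                                                                                                    ^^^^^^^^^^^^^^^^^^
AttributeError: 'float' object has no attribute 'round'
```

arm_command(
  increments=[
    [-0.2, -0.12, 0, 0, 0, 0],
    [-0.46, -0.28, 0.05, 0, 0, 0],
    [-0.72, -0.44, 0.1, 0, 0, 0],
    [-0.98, -0.6, 0.14, 0, 0, 0],
    [-1, -0.615, 0.147, 0, 0, 0],
  ],
  fingers=-1,
)

```text
t: 0.78
tool_pos: [0.3866, 0.3423, 0.3744]
orientation: [-0.697, -3.063, 0.003]
force: [0.3, -0.4, -0.2]
opening: 0.093
gripper_force: 0.0
```

arm_command(
  increments=[
    [-0.25, -0.15, 0.04, 0, 0, 0],
    [-0.5, -0.31, 0.07, 0, 0, 0],
    [-0.75, -0.46, 0.11, 0, 0, -0.02],
    [-1, -0.615, 0.147, 0, 0, -0.06],
    [-1, -0.615, 0.147, 0, 0, -0.104],
  ],
)

```text
t: 1.4
tool_pos: [0.5144, 0.1459, 0.3451]
orientation: [-0.182, -3.135, 0.001]
force: [-0.1, 0.1, -0.1]
opening: 0.0933
gripper_force: 0.0
```

```bash
sed -i "s/s\['opening'\].round(4),s\['gripper_force'\].round(1)/round(float(s['opening']),4),round(float(s['gripper_force']),1)/" h.py; python3 - <<'E'
from h import *
print(pose()); print(inc([.58,.045,.33],-.115))
E
```

```text
(array([0.5144, 0.1459, 0.3451]), 'yaw(deg)', np.float64(-6.64), array([-0.1,  0.1, -0.1]), 0.0933, 0.0, 1.4)
(array([-0.384, -0.463,  0.076]), array([-0.0003, -0.0003, -0.0003]))
```

arm_command(
  increments=[
    [-0.12, -0.14, 0.1, 0, 0, 0],
    [-0.25, -0.3, 0.2, 0, 0, 0],
    [-0.36, -0.43, 0.32, 0, 0, 0],
    [-0.36, -0.46, 0.376, 0, 0, 0],
    [-0.36, -0.46, 0.376, 0, 0, 0],
  ],
)

```text
t: 2.02
tool_pos: [0.5732, 0.0494, 0.2695]
orientation: [-0.182, -3.133, -0.0]
force: [-0.4, 0.3, -0.3]
opening: 0.0927
gripper_force: 0.0
```

```bash
python3 - <<'E'
from h import *
c=snap('wrist','w1');print(pose())
E
```

```text
(array([0.5735, 0.0498, 0.2706]), 'yaw(deg)', np.float64(-6.62), array([-0.1, -0.3,  1.1]), 0.0931, 0.0, 2.075)
```

View pics/w1.png

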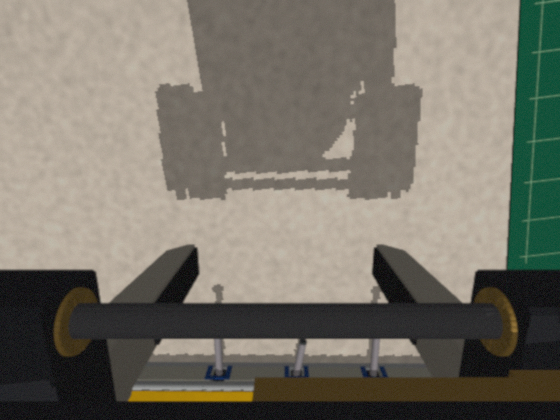

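Collars show at (219,372), (297,372) and (374,372), with the stub wire reaching up to (303,340), but the gripper hides part of it. I'll move forward for a clear view.

arm_command(
  increments=[
    [-0.15, 0, 0, 0, 0, 0],
    [-0.35, 0, 0, 0, 0, 0],
    [-0.5, 0, 0, 0, 0, 0],
    [-0.55, 0, 0, 0, 0, 0],
    [-0.55, 0, 0, 0, 0, 0],
  ],
)

```text
t: 2.7
tool_pos: [0.6831, 0.037, 0.2713]
orientation: [0.181, 3.136, 0.0]
force: [-0.5, 0.9, 0.6]
opening: 0.0932
gripper_force: 0.0
```

```bash
python3 - <<'E'
from h import *
c=snap('wrist','w2');print(pose())
E
```

```text
(array([0.6827, 0.0369, 0.2711]), 'yaw(deg)', np.float64(-6.6), array([ 0.3, -0. ,  0.4]), 0.093, 0.0, 2.75)
```

View pics/w2.png

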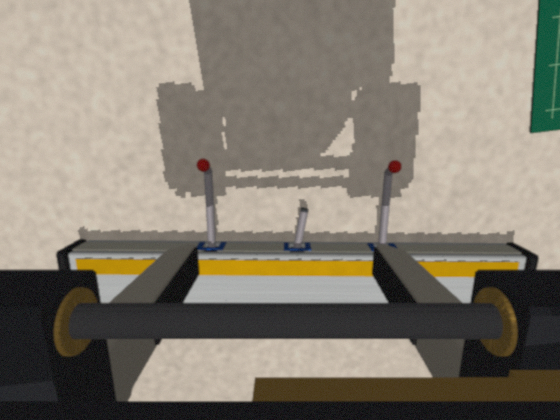

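Clear view: stub collar at (297,247) and wire tip at about (304,205). Sound hook bases are at (211,247) and (382,247), with red tips at (203,165) and (395,166). I'll measure these.

```bash
python3 - <<'E'
from h import *
c=dict(np.load('pics/w2.npz'));im=c['image'];g=im.astype(int).sum(2)
hsv=cv2.cvtColor(im,cv2.COLOR_RGB2HSV)
m=((hsv[...,0]>105)&(hsv[...,0]<130)&(hsv[...,1]>120)&(hsv[...,2]>50)).astype(np.uint8)
n,_,st,ce=cv2.connectedComponentsWithStats(m)
for i in range(1,n):
    if st[i,4]>40: print(st[i],ce[i].round(1),cast(c,ce[i][0],ce[i][1],.011).round(4))
for v in range(200,246,3): print(v,(g[v,286:318]//3).tolist())
E
```

```text
[198 243  27   8  94] [210.4 247. ] [ 0.6965 -0.0223  0.011 ]
[285 243  26   8  86] [297.  247.6] [0.7046 0.0435 0.011 ]
200 [186, 185, 186, 185, 185, 183, 179, 182, 184, 183, 184, 181, 168, 139, 125, 119, 123, 124, 144, 167, 173, 177, 177, 177, 177, 182, 181, 184, 185, 186, 186, 189]
203 [187, 187, 185, 183, 182, 182, 183, 183, 181, 186, 185, 185, 180, 164, 128, 115, 112, 115, 114, 122, 142, 167, 174, 175, 174, 176, 180, 178, 184, 185, 189, 190]
206 [188, 189, 186, 187, 186, 184, 185, 182, 182, 186, 183, 179, 170, 150, 123, 106, 108, 108, 108, 111, 117, 143, 168, 173, 173, 176, 178, 179, 182, 186, 191, 193]
209 [190, 190, 188, 187, 187, 180, 182, 181, 181, 181, 178, 160, 124, 101, 83, 61, 53, 54, 52, 53, 60, 91, 132, 170, 176, 176, 177, 181, 184, 185, 185, 188]
212 [193, 190, 189, 189, 186, 181, 182, 180, 182, 184, 181, 165, 130, 111, 103, 110, 116, 124, 121, 111, 104, 115, 148, 172, 180, 181, 182, 184, 181, 183, 185, 187]
215 [183, 184, 186, 184, 182, 182, 183, 180, 186, 189, 189, 180, 152, 115, 115, 128, 141, 150, 145, 138, 132, 147, 172, 177, 178, 180, 180, 181, 182, 183, 184, 18
[... 899 characters left out ...]
47, 149, 141, 130, 119, 109, 111, 114, 114, 115, 123, 135, 137, 136, 135, 133, 125, 116, 113]
236 [112, 113, 114, 113, 114, 115, 114, 110, 107, 103, 115, 126, 140, 148, 146, 136, 121, 107, 109, 111, 111, 108, 111, 113, 111, 110, 112, 113, 114, 114, 112, 112]
239 [110, 110, 113, 114, 115, 114, 112, 111, 109, 107, 120, 135, 147, 149, 137, 125, 113, 108, 106, 111, 112, 112, 113, 112, 111, 112, 114, 117, 116, 113, 117, 114]
242 [65, 68, 77, 82, 90, 88, 89, 89, 95, 106, 122, 137, 140, 136, 116, 97, 87, 87, 85, 73, 73, 70, 69, 74, 83, 88, 86, 89, 88, 89, 91, 91]
245 [36, 45, 67, 85, 104, 106, 103, 94, 82, 82, 86, 89, 87, 87, 85, 92, 101, 100, 85, 58, 39, 35, 43, 51, 66, 81, 83, 84, 86, 83, 84, 83]
```

```bash
python3 - <<'E'
from h import *
c=dict(np.load('pics/w2.npz'))
P={n:cast(c,u,v,z) for n,u,v,z in [('tip',303.3,209,.011),('w215',302.8,215,.011),('w239',298.9,239,.011),('col',297,247.6,.011),('colL',210.4,247,.011),('hA',203,165,.023),('hB',395,166,.023)]}
for k in P: print(k,P[k].round(4))
d=P['w215']-P['w239'];print('wire dir',np.degrees(np.arctan2(d[1],-d[0])))
d=P['col']-P['colL'];print('rail yaw',np.degrees(np.arctan2(-d[0],d[1])),np.linalg.norm(d))
d=P['hB']-P['hA'];print('rail yaw tips',np.degrees(np.arctan2(-d[0],d[1])),np.linalg.norm(d))
print(inc([.50,-.32,.30],0))
E
```

```text
tip [0.6747 0.0513 0.011 ]
w215 [0.6793 0.0505 0.011 ]
w239 [0.6978 0.0456 0.011 ]
col [0.7045 0.0434 0.011 ]
colL [ 0.6964 -0.0223  0.011 ]
hA [ 0.633  -0.0137  0.023 ]
hB [0.6487 0.1161 0.023 ]
wire dir 14.72977242112563
rail yaw -7.013949430026873 0.06624859265923144
rail yaw tips -6.88679133782551 0.13081649965167685
(array([ 0.702, -1.878, -0.145]), array([ 0.    , -0.0001, -0.0367]))
```

arm_command(
  increments=[
    [0.04, -0.2, 0, 0, 0, 0],
    [0.08, -0.45, 0, 0, 0, 0],
    [0.12, -0.7, 0, 0, 0, 0],
    [0.15, -0.95, 0, 0, 0, 0],
    [0.15, -1, 0, 0, 0, 0],
  ],
)

```text
t: 3.38
tool_pos: [0.6286, -0.1615, 0.2711]
orientation: [-0.187, -3.136, 0.001]
force: [0.5, 0.4, 0.2]
opening: 0.093
gripper_force: 0.0
```

arm_command(
  increments=[
    [0.05, -0.25, 0, 0, 0, -0.01],
    [0.1, -0.5, 0, 0, 0, -0.02],
    [0.15, -0.75, 0, 0, 0, -0.03],
    [0.15, -0.857, 0, 0, 0, -0.037],
    [0.15, -0.857, 0, 0, 0, -0.037],
  ],
)

```text
t: 4.0
tool_pos: [0.5802, -0.3263, 0.271]
orientation: [0.002, 3.141, 0.0]
force: [1.0, 0.6, -0.8]
opening: 0.093
gripper_force: 0.0
```

```bash
python3 - <<'E'
from h import *
c=snap('wrist','w3');print(pose())
E
```

```text
(array([ 0.5805, -0.3251,  0.2708]), 'yaw(deg)', np.float64(-0.04), array([-0. ,  0.1, -0.3]), 0.0932, 0.0, 4.05)
```

View pics/w3.png

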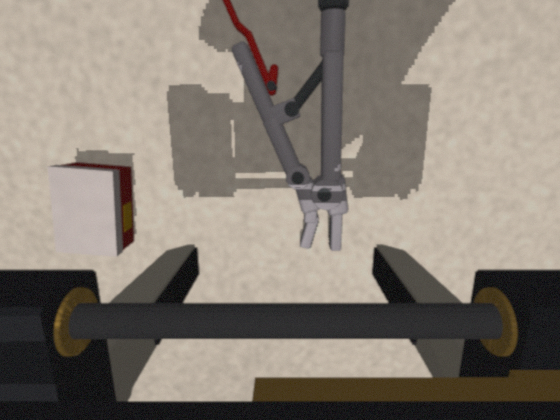

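The pliers show clearly: pivot (324,195), fixed jaw tip (336,250), moving jaw tip (306,248), fixed handle outer edge near column 343, lever at (265,80).

```bash
python3 - <<'E'
from h import *
c=dict(np.load('pics/w3.npz'));g=c['image'].astype(int).sum(2)//3
for v in (20,60,100,140,165): print(v,g[v,316:352].tolist())
for n,u,v in [('piv',324,195),('jf',336,250),('jm',306,248),('knobend',333,5),('movend',239,47)]: print(n,cast(c,u,v,.02).round(4))
for v,u in ((20,344.),(60,343.5),(100,343),(140,342),(165,342)): print(v,cast(c,u,v,.011).round(4),cast(c,u,v,.02).round(4))
E
```

```text
20 [106, 108, 109, 104, 90, 73, 70, 72, 76, 75, 79, 79, 82, 83, 82, 85, 87, 91, 91, 91, 91, 90, 87, 82, 82, 80, 77, 77, 78, 90, 105, 107, 110, 109, 108, 107]
60 [114, 113, 115, 115, 107, 87, 60, 64, 75, 83, 86, 88, 94, 90, 91, 94, 90, 94, 93, 93, 87, 89, 89, 87, 86, 83, 82, 94, 108, 112, 110, 114, 113, 113, 111, 111]
100 [109, 112, 113, 112, 103, 84, 67, 70, 77, 85, 85, 90, 92, 93, 94, 89, 95, 92, 89, 92, 90, 90, 90, 85, 85, 81, 92, 109, 114, 117, 114, 113, 113, 113, 114, 111]
140 [111, 109, 110, 105, 95, 74, 65, 75, 78, 87, 90, 87, 91, 91, 92, 93, 91, 92, 89, 89, 89, 89, 84, 84, 81, 95, 107, 112, 111, 111, 114, 112, 111, 112, 114, 118]
165 [116, 118, 115, 113, 98, 74, 66, 71, 81, 85, 86, 88, 87, 87, 89, 90, 87, 88, 87, 87, 90, 104, 118, 119, 108, 101, 107, 112, 113, 109, 112, 113, 115, 113, 110, 116]
piv [ 0.5575 -0.2989  0.02  ]
jf [ 0.5989 -0.2889  0.02  ]
jm [ 0.5973 -0.311   0.02  ]
knobend [ 0.4384 -0.2968  0.02  ]
movend [ 0.4619 -0.3553  0.02  ]
20 [ 0.4443 -0.2882  0.011 ] [ 0.4467 -0.2897  0.02  ]
60 [ 0.4681 -0.2875  0.011 ] [ 0.4696 -0.289   0.02  ]
100 [ 0.4933 -0.2868  0.011 ] [ 0.4938 -0.2882  0.02  ]
140 [ 0.52   -0.2863  0.011 ] [ 0.5195 -0.2878  0.02  ]
165 [ 0.5375 -0.2856  0.011 ] [ 0.5364 -0.2871  0.02  ]
```

arm_command(
  increments=[
    [0.2, 0.018, 0, 0, 0, 0],
    [0.4, 0.036, 0.05, 0, 0, -0.007],
    [0.42, 0.036, 0.18, 0, 0, -0.007],
    [0.42, 0.036, 0.32, 0, 0, -0.007],
    [0.42, 0.036, 0.38, 0, 0, -0.007],
  ],
)

```text
t: 4.68
tool_pos: [0.4964, -0.3164, 0.193]
orientation: [0.037, -3.139, -0.003]
force: [-0.2, 0.8, 1.1]
opening: 0.0922
gripper_force: 0.0
```

arm_command(
  increments=[
    [0, 0, 0.02, 0, 0, 0],
    [0, 0, 0.03, 0, 0, 0],
    [0, 0, 0.03, 0, 0, 0],
    [0, 0, 0.03, 0, 0, 0],
    [0, 0, 0.03, 0, 0, 0],
  ],
  fingers=0.2,
  force=3,
)

```text
t: 5.3
tool_pos: [0.4969, -0.319, 0.1895]
orientation: [-0.035, 3.14, -0.001]
force: [-0.0, 0.7, 3.1]
opening: 0.0609
gripper_force: 2.9
```

```bash
python3 - <<'E'
from h import *
print(pose())
c=snap('wrist','w4')
E
```

```text
(array([ 0.4969, -0.319 ,  0.1895]), 'yaw(deg)', np.float64(1.26), array([-0. ,  0.7,  3.1]), 0.0609, 2.9, 5.3)
```

View pics/w4.png

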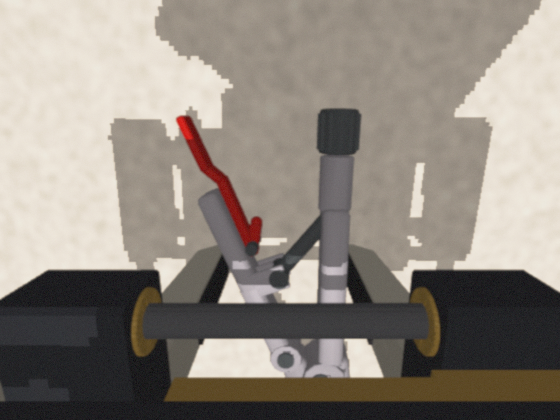

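arm_command(
  increments=[
    [0, 0, 0, 0, 0, 0],
    [0, 0, 0, 0, 0, 0],
    [0, 0, 0, 0, 0, 0],
    [0, 0, 0, 0, 0, 0],
    [0, 0, 0, 0, 0, 0],
  ],
  fingers=-0.22,
  force=8,
)

```text
t: 5.98
tool_pos: [0.497, -0.3189, 0.1895]
orientation: [-0.035, 3.14, -0.001]
force: [0.1, 0.9, 6.4]
opening: 0.0604
gripper_force: 7.6
```

```bash
cat >> h.py <<'E'
def tcp(O,yawd,o,gx=-.060,z=.189):
    t=np.radians(yawd);x=np.array([np.cos(t),np.sin(t)]);y=np.array([-x[1],x[0]])
    return np.r_[np.array(O)+gx*x+(.008-o/2)*y,z]
E
python3 - <<'E'
from h import *
print(pose())
T=np.array([.675,.0512]);d=np.array([np.cos(np.radians(-14.75)),np.sin(np.radians(-14.75))])
for b in (.13,.05): 
  O=T-.022*d-b*d; p=tcp(O,-14.75,read_state()['opening']); print(b,O,p,inc(p,np.radians(-14.75)))
E
```

```text
(array([ 0.497 , -0.3189,  0.1895]), 'yaw(deg)', np.float64(1.27), array([0.1, 0.9, 6.4]), 0.0604, 7.6, 5.975)
0.13 [0.52800902 0.0898995 ] [0.46432774 0.08368305 0.189     ] (array([1.190e-01, 2.016e+00, 1.000e-03]), array([-0.0001,  0.0003,  0.089 ]))
0.05 [0.60537269 0.06953134] [0.54169142 0.06331489 0.189     ] (array([-0.266,  1.906,  0.002]), array([-0.0001,  0.0003,  0.089 ]))
```

arm_command(
  increments=[
    [0.02, 0.06, -0.003, 0, 0, 0],
    [0.04, 0.18, -0.003, 0, 0, 0],
    [0.06, 0.32, -0.003, 0, 0, 0],
    [0.08, 0.46, -0.003, 0, 0, 0],
    [0.1, 0.55, -0.003, 0, 0, 0],
  ],
)

```text
t: 6.6
tool_pos: [0.4738, -0.2081, 0.1895]
orientation: [-0.036, 3.141, -0.001]
force: [1.6, -3.2, 1.9]
opening: 0.0599
gripper_force: 7.5
```

```bash
python3 - <<'E'
from h import *
print(pose())
c=snap('top','top1')
im=c['image'][:,:,::-1]
a=cv2.resize(im[200:290,290:410],None,fx=5,fy=5,interpolation=cv2.INTER_CUBIC)
cv2.imwrite('pics/z1.png',a)
E
```

```text
(array([ 0.4738, -0.2081,  0.1895]), 'yaw(deg)', np.float64(1.31), array([ 1.6, -3.2,  1.9]), 0.0599, 7.5, 6.6)
```

View pics/z1.png

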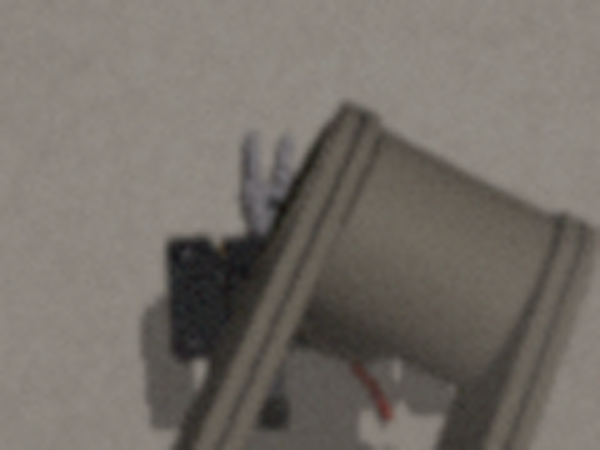

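The pliers came along without turning (fixed jaw tip (250,137) and knob (275,415) in the zoom give the same slope as before). I'll continue dragging.

arm_command(
  increments=[
    [0.01, 0.12, 0, 0, 0, 0],
    [0.02, 0.25, 0, 0, 0, 0],
    [0.02, 0.38, 0, 0, 0, 0],
    [0.02, 0.51, 0, 0, 0, 0],
    [0.02, 0.58, 0, 0, 0, 0],
  ],
)

```text
t: 7.28
tool_pos: [0.4675, -0.0927, 0.1894]
orientation: [0.036, -3.141, 0.001]
force: [1.1, -4.0, 1.9]
opening: 0.0595
gripper_force: 7.5
```

arm_command(
  increments=[
    [0, 0.12, 0, 0, 0, 0],
    [0, 0.25, 0, 0, 0, 0.02],
    [0, 0.38, 0, 0, 0, 0.045],
    [0, 0.51, 0, 0, 0, 0.07],
    [0, 0.58, 0, 0, 0, 0.089],
  ],
)

```text
t: 7.9
tool_pos: [0.465, 0.0232, 0.1894]
orientation: [-0.406, -3.115, 0.001]
force: [0.9, -3.5, 2.8]
opening: 0.0594
gripper_force: 7.7
```

```bash
python3 - <<'E'
from h import *
print(pose())
T=np.array([.675,.0512]);d=np.array([np.cos(np.radians(-14.75)),np.sin(np.radians(-14.75))])
for b in (.10,.05): 
  O=T-.022*d-b*d; p=tcp(O,-14.75,read_state()['opening']); print(b,O,p,inc(p,np.radians(-14.75)))
E
```

```text
(array([0.465 , 0.0232, 0.1894]), 'yaw(deg)', np.float64(-14.84), array([ 0.9, -3.5,  2.8]), 0.0594, 7.7, 7.9)
0.1 [0.5570204  0.08226144] [0.49347268 0.0765523  0.189     ] (array([-0.069,  0.294,  0.002]), array([-0.0002, -0.    , -0.0005]))
0.05 [0.60537269 0.06953134] [0.54182498 0.0638222  0.189     ] (array([-0.319,  0.295,  0.002]), array([-0.0002, -0.    , -0.0005]))
```

arm_command(
  increments=[
    [0, 0.06, 0, 0, 0, 0],
    [0, 0.14, 0, 0, 0, 0],
    [0, 0.22, 0, 0, 0, 0],
    [-0.03, 0.294, 0, 0, 0, 0],
    [-0.069, 0.294, 0, 0, 0, 0],
  ],
)

```text
t: 8.52
tool_pos: [0.493, 0.0776, 0.1889]
orientation: [-0.4, -3.113, -0.002]
force: [-5.1, 2.4, 5.8]
opening: 0.0592
gripper_force: 7.4
```

```bash
python3 - <<'E'
from h import *
print(pose())
c=snap('top','top2');d=snap('side','side2')
H=np.zeros((600,800,3),np.uint8)
H[:,:400]=cv2.resize(c['image'][165:285,230:310,::-1],(400,600),interpolation=cv2.INTER_CUBIC)
H[:,400:]=cv2.resize(d['image'][155:305,230:330,::-1],(400,600),interpolation=cv2.INTER_CUBIC)
cv2.imwrite('pics/z2.png',H)
E
```

```text
(array([0.493 , 0.0776, 0.1889]), 'yaw(deg)', np.float64(-14.66), array([-5.1,  2.4,  5.8]), 0.0592, 7.4, 8.525)
```

View pics/z2.png

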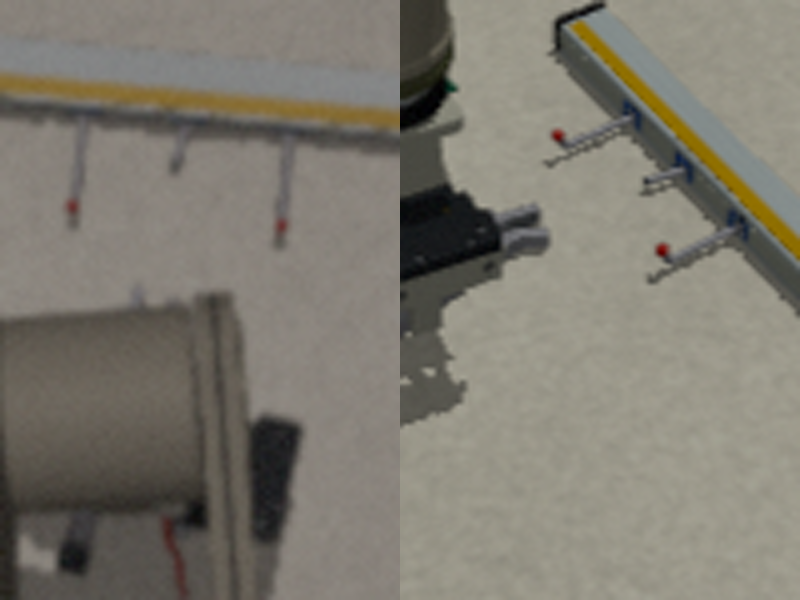

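```bash
python3 - <<'E'
from h import *
c=dict(np.load('pics/top2.npz'));d=dict(np.load('pics/side2.npz'))
t=np.radians(-14.75);x=np.array([np.cos(t),np.sin(t)]);y=np.array([-x[1],x[0]]);T=np.array([.675,.0512])
def rel(p): q=p[:2]-T; return ((q@x)*1e3).round(1),((q@y)*1e3).round(1)
for n,k,u,v,z in [('fix top',c,257.6,222.6,.018),('mov top',c,264.5,225,.018),('knob',c,245,276,.012),('wire tip top',c,265,199,.011),('wiretip side',d,290.8,202,.011),('wirebase side',d,300.5,198,.011),('fix side',d,264,207.5,.016),('mov side',d,266,214.5,.016)]:
    p=cast(k,u,v,z); print(n,p.round(4),rel(p))
g=d['image'].astype(int).sum(2)//3
print(g[200:222,250:272])
E
```

```text
fix top [0.5986 0.0746 0.018 ] (np.float64(-79.8), np.float64(3.1))
mov top [0.5905 0.0534 0.018 ] (np.float64(-82.3), np.float64(-19.4))
knob [0.4357 0.1171 0.012 ] (np.float64(-248.2), np.float64(2.8))
wire tip top [0.6735 0.05   0.011 ] (np.float64(-1.2), np.float64(-1.6))
wiretip side [0.6709 0.0472 0.011 ] (np.float64(-2.9), np.float64(-4.9))
wirebase side [0.7021 0.0421 0.011 ] (np.float64(28.5), np.float64(-1.9))
fix side [0.598  0.0731 0.016 ] (np.float64(-80.1), np.float64(1.6))
mov side [0.586  0.0492 0.016 ] (np.float64(-85.6), np.float64(-24.6))
[[147 147 148 149 151 150 150 147 150 150 151 150 151 151 146 144 146 146
  146 148 151 152]
 [147 148 148 149 149 149 147 148 149 148 147 148 148 147 144 142 144 145
  148 149 148 150]
 [150 149 149 150 151 148 147 149 149 148 147 144 146 147 146 145 145 145
  148 148 145 148]
 [151 149 150 150 149 145 147 148 149 148 144 144 146 146 146 145 145 146
  148 148 146 146]
 [150 151 151 151 151 147 145 148 147 147 145 145 147 147 146 146 145 145
  147 146 145 144]
 [150 150 150 151 150 148 144 145 146 147 148 150 142 131 141 147 148 1
[... 810 characters left out ...]
2  72  72  75  74  75  80 115
  148 148 147 147]
 [ 28  21  16  17  12  67 106  94  72  66  62  61  61  62  62  63  69 109
  145 148 149 149]
 [ 14  11  15   8  12  60  90  65  57  58  59  66  69  67  68  68  81 118
  146 148 150 152]
 [ 11   7   8  10  22  54  71  60  58  60  69  81  82  82  79  82 107 143
  147 148 150 153]
 [ 12  26  43  54  65  66  65  62  74  84  86  88  88  87  86 106 141 147
  148 145 147 150]
 [ 65  64  65  69  68  68  65  70  83 109 144 143 144 141 141 141 146 147
  147 147 146 149]
 [ 70  65  50  56  70  77 107 139 143 147 152 151 149 146 146 147 146 145
  145 148 148 148]
 [ 63  43  34  50  70 102 142 147 149 150 152 152 150 148 149 149 150 147
  146 147 147 147]]
```

Composite view: top zoom shows the fixed jaw tip at (138,288) and wire tip at (175,170); side zoom shows jaw tips at (537,210) and (545,240) and wire tip at (645,187). The jaws are about 80 mm short of the wire tip, with the fixed jaw perhaps 4 mm too close to the wire. I'll shift 4 mm and close in.

arm_command(
  increments=[
    [-0.04, 0.01, 0, 0, 0, 0],
    [-0.12, 0.02, 0, 0, 0, 0],
    [-0.2, 0.02, 0, 0, 0, 0],
    [-0.28, 0.02, 0, 0, 0, 0],
    [-0.33, 0.02, 0, 0, 0, 0],
  ],
)

```text
t: 9.25
tool_pos: [0.5582, 0.0631, 0.1885]
orientation: [-0.403, -3.114, -0.0]
force: [-2.6, 0.7, 1.8]
opening: 0.0584
gripper_force: 7.5
```

```bash
python3 - <<'E'
from h import *
print(pose())
c=snap('top','top3');d=snap('side','side3')
H=np.zeros((600,800,3),np.uint8)
H[:,:400]=cv2.resize(c['image'][182:227,245:275,::-1],(400,600),interpolation=cv2.INTER_CUBIC)
H[:,400:]=cv2.resize(d['image'][180:225,272:302,::-1],(400,600),interpolation=cv2.INTER_CUBIC)
cv2.imwrite('pics/z3.png',H)
E
```

```text
(array([0.5582, 0.0631, 0.1885]), 'yaw(deg)', np.float64(-14.75), array([-2.6,  0.7,  1.8]), 0.0584, 7.5, 9.25)
```

View pics/z3.png

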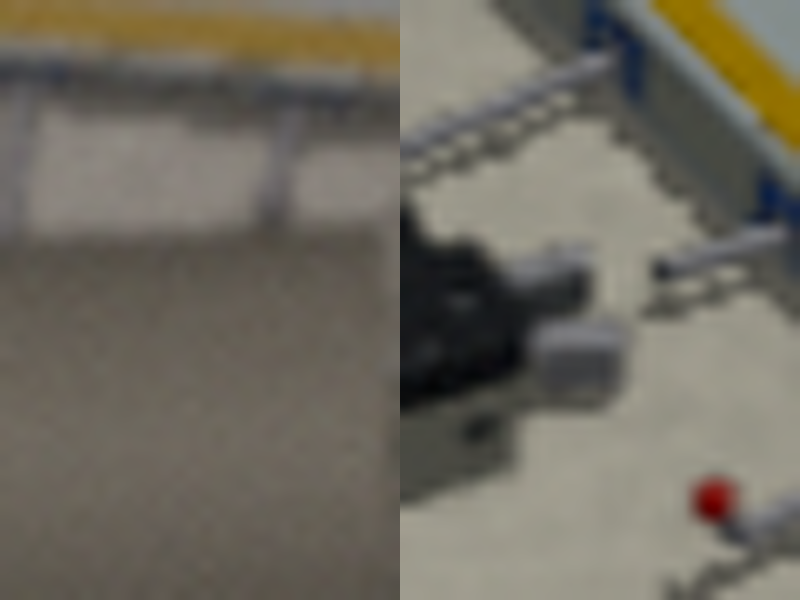

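Side zoom (13.3×): wire tip (660,272) and base (780,235). The fixed jaw inner face top edge ends at about (590,265), and the moving jaw inner top edge at about (625,322). I'll cast these relative to the wire.

```bash
python3 - <<'E'
from h import *
d=dict(np.load('pics/side3.npz'));k=600/45
f=lambda U,V,z: cast(d,272+(U-400)/k-.5+.5/k,180+V/k-.5+.5/k,z)
w=f(660,272,.011);b=f(785,234,.011);print('wire',w.round(4),b.round(4),'dir',np.degrees(np.arctan2(b[1]-w[1],b[0]-w[0])))
t=np.radians(-14.75);x=np.array([np.cos(t),np.sin(t)]);y=np.array([-x[1],x[0]])
for n,U,V,z in [('fix in top',590,265,.018),('fix in top2',590,265,.020),('mov in top',625,322,.018),('mov in back',535,322,.018),('mov out top',622,348,.018),('mov bottom',615,408,.004)]:
    p=f(U,V,z);q=p[:2]-w[:2];print(n,p.round(4),(q@x*1e3).round(1),(q@y*1e3).round(1))
E
```

```text
wire [0.6767 0.0529 0.011 ] [0.7043 0.045  0.011 ] dir -16.00888287305285
fix in top [0.6621 0.0583 0.018 ] -15.5 1.4
fix in top2 [0.6608 0.0567 0.02  ] -16.4 -0.4
mov in top [0.6569 0.041  0.018 ] -16.2 -16.6
mov in back [0.6427 0.0526 0.018 ] -32.8 -9.0
mov out top [0.6516 0.0357 0.018 ] -20.0 -23.1
mov bottom [0.6485 0.0339 0.004 ] -22.4 -25.5
```

arm_command(
  increments=[
    [0, 0.01, 0, 0, 0, -0.004],
    [0, 0.02, 0, 0, 0, -0.008],
    [0, 0.02, 0, 0, 0, -0.011],
    [0, 0.02, 0, 0, 0, -0.011],
    [0, 0.02, 0, 0, 0, -0.011],
  ],
)

```text
t: 9.98
tool_pos: [0.5591, 0.067, 0.1893]
orientation: [-0.349, -3.122, -0.0]
force: [-0.8, 0.6, -3.5]
opening: 0.0585
gripper_force: 7.6
```

```bash
python3 - <<'E'
from h import *
print(pose())
d=snap('side','side4');g=d['image'].astype(int).sum(2)//3
for v in range(196,212): print(v,g[v,278:300].tolist())
E
```

```text
(array([0.5591, 0.067 , 0.1893]), 'yaw(deg)', np.float64(-12.77), array([-0.8,  0.6, -3.5]), 0.0585, 7.6, 9.975)
196 [130, 147, 147, 147, 139, 136, 150, 147, 143, 143, 145, 148, 148, 148, 148, 131, 85, 84, 80, 70, 51, 44]
197 [99, 139, 126, 129, 119, 119, 137, 147, 147, 147, 147, 148, 147, 147, 147, 145, 122, 80, 84, 101, 118, 116]
198 [56, 97, 111, 114, 115, 107, 100, 128, 147, 150, 149, 147, 150, 148, 140, 123, 124, 120, 115, 107, 97, 86]
199 [28, 50, 71, 74, 63, 59, 97, 143, 148, 149, 147, 149, 130, 96, 117, 115, 100, 93, 82, 77, 72, 77]
200 [24, 26, 35, 40, 43, 42, 99, 148, 148, 149, 150, 150, 124, 50, 72, 89, 101, 112, 137, 121, 78, 80]
201 [25, 25, 25, 32, 41, 65, 114, 146, 149, 150, 150, 146, 131, 103, 114, 139, 127, 92, 100, 95, 85, 83]
202 [26, 26, 26, 40, 70, 99, 125, 124, 115, 135, 145, 143, 126, 86, 91, 99, 94, 86, 110, 141, 139, 121]
203 [27, 29, 25, 65, 108, 111, 117, 115, 119, 135, 145, 132, 93, 82, 82, 107, 142, 141, 143, 148, 146, 142]
204 [18, 15, 13, 71, 112, 104, 91, 83, 87, 116, 148, 146, 141, 139, 138, 143, 147, 146, 144, 146, 146, 147]
205 [12, 14, 18, 51, 76, 71, 67, 65, 72, 111, 147, 147, 147, 147, 147, 149, 151, 150, 146, 144, 145, 146]
206 [12, 22, 49, 68, 67, 63, 64, 63, 70, 112, 148, 147, 147, 147, 150, 151, 152, 151, 148, 147, 145, 147]
207 [48, 65, 69, 69, 70, 72, 68, 66, 102, 143, 149, 148, 146, 147, 150, 152, 153, 150, 147, 147, 149, 147]
208 [69, 71, 74, 78, 85, 84, 83, 105, 140, 149, 150, 149, 147, 147, 148, 151, 151, 147, 148, 150, 151, 151]
209 [54, 60, 102, 145, 129, 109, 139, 140, 146, 147, 149, 148, 148, 146, 145, 146, 149, 150, 149, 148, 150, 150]
210 [43, 63, 105, 150, 149, 146, 148, 147, 150, 151, 149, 147, 146, 143, 142, 143, 144, 148, 147, 144, 146, 147]
211 [51, 69, 109, 149, 149, 146, 145, 148, 150, 147, 144, 144, 144, 143, 141, 144, 146, 147, 145, 143, 145, 145]
```

```bash
python3 - <<'E'
from h import *
d=dict(np.load('pics/side4.npz'))
w=cast(d,290.9,199.8,.011)
t=np.radians(-14.75);x=np.array([np.cos(t),np.sin(t)]);y=np.array([-x[1],x[0]])
for n,U,V,z in [('fix',283.7,198.5,.018),('fix',283.7,198.5,.021),('mov',286.3,201.8,.018),('mov',286.3,201.8,.021)]:
    p=cast(d,U,V,z);q=p[:2]-w[:2];print(n,z,p.round(4),(q@x*1e3).round(1),(q@y*1e3).round(1))
E
```

```text
fix 0.018 [0.66   0.0647 0.018 ] -19.0 6.4
fix 0.021 [0.658  0.0623 0.021 ] -20.4 3.6
mov 0.018 [0.6572 0.0502 0.018 ] -18.1 -8.2
mov 0.021 [0.6552 0.0479 0.021 ] -19.5 -11.0
```

arm_command(
  increments=[
    [-0.025, 0.004, 0, 0, 0, 0],
    [-0.05, 0.004, 0, 0, 0, 0],
    [-0.075, 0.003, 0, 0, 0, 0],
    [-0.1, 0.002, 0, 0, 0, 0],
    [-0.125, 0.001, 0, 0, 0, 0],
  ],
)

```text
t: 10.65
tool_pos: [0.584, 0.0614, 0.1893]
orientation: [-0.35, -3.122, 0.0]
force: [-0.3, 0.9, -2.9]
opening: 0.0587
gripper_force: 7.6
```

arm_command(
  increments=[
    [-0.01, 0, 0, 0, 0, 0],
    [-0.02, -0.001, 0, 0, 0, 0],
    [-0.03, -0.001, 0, 0, 0, 0],
    [-0.03, -0.001, 0, 0, 0, 0],
    [-0.03, -0.001, 0, 0, 0, 0],
  ],
)

```text
t: 11.28
tool_pos: [0.5895, 0.06, 0.1894]
orientation: [0.349, 3.122, -0.0]
force: [0.4, -0.7, -3.5]
opening: 0.0588
gripper_force: 7.3
```

```bash
python3 - <<'E'
from h import *
print(pose())
d=snap('side','side5');g=d['image'].astype(int).sum(2)//3
for v in range(190,207): print(v,g[v,282:306].tolist())
E
```

```text
(array([0.5895, 0.06  , 0.1894]), 'yaw(deg)', np.float64(-12.78), array([ 0.4, -0.7, -3.5]), 0.0588, 7.3, 11.275)
190 [26, 79, 134, 150, 148, 129, 83, 83, 80, 76, 69, 70, 70, 69, 71, 76, 94, 115, 107, 80, 86, 85, 85, 104]
191 [24, 44, 108, 148, 148, 146, 141, 124, 82, 80, 76, 68, 69, 69, 69, 72, 75, 96, 117, 106, 80, 84, 84, 85]
192 [25, 31, 55, 89, 90, 68, 76, 109, 127, 85, 81, 75, 70, 70, 69, 71, 67, 66, 97, 110, 88, 78, 85, 84]
193 [21, 25, 27, 36, 37, 25, 28, 69, 98, 84, 82, 89, 74, 69, 68, 69, 60, 45, 65, 94, 116, 105, 79, 85]
194 [24, 25, 26, 24, 24, 25, 22, 33, 58, 87, 106, 108, 101, 72, 70, 69, 59, 34, 50, 67, 98, 120, 105, 80]
195 [24, 24, 24, 23, 26, 25, 25, 25, 31, 54, 82, 84, 76, 78, 75, 69, 59, 38, 47, 46, 61, 99, 111, 88]
196 [26, 25, 23, 25, 24, 33, 43, 28, 26, 28, 40, 46, 58, 79, 79, 71, 53, 43, 56, 44, 42, 69, 97, 115]
197 [22, 27, 22, 24, 28, 36, 42, 35, 24, 26, 27, 35, 59, 73, 76, 101, 119, 117, 101, 58, 41, 57, 73, 100]
198 [24, 24, 24, 24, 27, 24, 29, 27, 28, 26, 29, 62, 101, 118, 113, 108, 99, 83, 75, 54, 39, 57, 69, 76]
199 [27, 25, 25, 32, 33, 22, 26, 29, 31, 25, 25, 76, 119, 121, 109, 88, 74, 76, 72, 60, 40, 57, 74, 79]
200 [24, 25, 27, 40, 43, 30, 24, 18, 19, 15, 26, 79, 118, 119, 119, 106, 79, 81, 79, 67, 51, 63, 69, 72]
201 [22, 25, 27, 30, 22, 18, 14, 11, 12, 12, 24, 56, 75, 74, 77, 80, 85, 83, 84, 77, 70, 68, 68, 69]
202 [28, 19, 14, 14, 14, 15, 12, 11, 23, 37, 51, 65, 64, 62, 63, 100, 140, 122, 81, 81, 77, 73, 68, 68]
203 [13, 15, 11, 12, 10, 26, 38, 49, 65, 68, 67, 69, 67, 68, 81, 119, 146, 142, 121, 83, 81, 77, 72, 68]
204 [13, 13, 16, 29, 50, 66, 67, 69, 71, 73, 71, 73, 82, 83, 106, 141, 145, 147, 145, 122, 83, 84, 80, 73]
205 [24, 51, 66, 67, 68, 71, 66, 50, 49, 68, 78, 84, 86, 109, 142, 145, 145, 146, 148, 143, 123, 84, 84, 80]
206 [64, 70, 72, 71, 71, 64, 42, 34, 48, 77, 110, 144, 144, 146, 148, 146, 147, 145, 146, 145, 145, 125, 84, 84]
```

The wire now lies between the jaws and there is no contact force. I'll go about 10 mm deeper.

arm_command(
  increments=[
    [-0.01, 0, 0, 0, 0, 0],
    [-0.02, -0.001, 0, 0, 0, 0],
    [-0.03, -0.001, 0, 0, 0, 0],
    [-0.04, -0.002, 0, 0, 0, 0],
    [-0.05, -0.002, 0, 0, 0, 0],
  ],
)

```text
t: 11.95
tool_pos: [0.5991, 0.0574, 0.1892]
orientation: [-0.349, -3.122, 0.0]
force: [-3.2, -0.6, -2.4]
opening: 0.0578
gripper_force: 7.3
```

```bash
python3 - <<'E'
from h import *
print(pose())
d=snap('side','side6');g=d['image'].astype(int).sum(2)//3
for v in range(187,206): print(v,g[v,284:308].tolist())
E
```

```text
(array([0.5991, 0.0574, 0.1892]), 'yaw(deg)', np.float64(-12.77), array([-3.2, -0.6, -2.4]), 0.0578, 7.3, 11.95)
187 [42, 57, 65, 84, 76, 57, 63, 68, 70, 68, 74, 97, 125, 126, 92, 87, 87, 86, 106, 126, 139, 137, 139, 139]
188 [28, 29, 56, 84, 82, 73, 68, 69, 68, 70, 70, 74, 97, 128, 125, 81, 87, 86, 85, 104, 126, 138, 137, 138]
189 [26, 23, 42, 68, 84, 82, 76, 70, 70, 69, 70, 71, 75, 98, 112, 89, 79, 86, 86, 85, 103, 125, 138, 138]
190 [25, 25, 26, 41, 69, 83, 81, 75, 68, 71, 69, 70, 71, 76, 94, 114, 106, 80, 84, 84, 86, 103, 126, 138]
191 [18, 24, 23, 25, 45, 57, 47, 38, 37, 53, 69, 71, 71, 71, 75, 97, 117, 106, 80, 84, 85, 85, 106, 126]
192 [18, 25, 22, 22, 28, 32, 27, 24, 25, 39, 59, 69, 69, 69, 65, 66, 97, 109, 87, 80, 85, 85, 85, 105]
193 [27, 21, 25, 26, 24, 24, 25, 26, 26, 27, 38, 65, 101, 105, 53, 44, 66, 97, 115, 106, 79, 85, 85, 85]
194 [23, 24, 23, 26, 27, 26, 25, 25, 21, 23, 27, 58, 99, 112, 87, 36, 52, 66, 97, 118, 106, 80, 85, 85]
195 [25, 25, 27, 26, 23, 23, 25, 29, 36, 31, 25, 32, 51, 65, 53, 35, 47, 47, 63, 98, 112, 87, 79, 86]
196 [27, 24, 25, 27, 26, 24, 26, 33, 38
[... 290 characters left out ...]
24, 30, 35, 30, 23, 18, 16, 16, 13, 38, 83, 109, 108, 96, 54, 42, 58, 75, 80, 76, 101]
200 [25, 23, 25, 26, 27, 24, 16, 13, 14, 12, 13, 10, 35, 84, 116, 112, 97, 62, 51, 62, 70, 71, 72, 77]
201 [26, 30, 25, 16, 12, 16, 13, 14, 14, 19, 30, 50, 66, 71, 76, 73, 73, 71, 71, 68, 70, 70, 76, 79]
202 [16, 15, 13, 13, 13, 11, 9, 23, 49, 66, 67, 69, 70, 66, 62, 62, 66, 77, 78, 72, 68, 68, 70, 77]
203 [13, 9, 8, 12, 24, 42, 56, 65, 68, 67, 65, 68, 67, 70, 70, 80, 88, 73, 81, 78, 72, 70, 70, 70]
204 [11, 22, 38, 49, 65, 67, 70, 66, 52, 39, 54, 75, 78, 80, 81, 83, 108, 123, 83, 82, 81, 71, 70, 69]
205 [47, 66, 66, 68, 71, 71, 70, 61, 30, 42, 61, 73, 105, 138, 137, 139, 142, 142, 121, 83, 83, 80, 72, 70]
```

arm_command(
  increments=[
    [0, 0, 0, 0, 0, 0],
    [0, 0, 0, 0, 0, 0],
    [0, 0, 0, 0, 0, 0],
    [0, 0, 0, 0, 0, 0],
    [0, 0, 0, 0, 0, 0],
  ],
  fingers=-0.17,
  force=14,
)

```text
t: 12.62
tool_pos: [0.5993, 0.0574, 0.1895]
orientation: [0.349, 3.122, -0.0]
force: [1.1, -2.7, -2.9]
opening: 0.0575
gripper_force: 13.3
```

arm_command(
  increments=[
    [0, 0, 0, 0, 0, 0],
    [0, 0, 0, 0, 0, 0],
    [0, 0, 0, 0, 0, 0],
    [0, 0, 0, 0, 0, 0],
    [0, 0, 0, 0, 0, 0],
  ],
  fingers=-0.17,
  force=20,
)

```text
t: 13.25
tool_pos: [0.5991, 0.0575, 0.1893]
orientation: [-0.349, -3.122, -0.0]
force: [0.8, -1.3, -2.7]
opening: 0.0548
gripper_force: 12.5
```

```bash
python3 - <<'E'
from h import *
print(pose(),read_state()['wrist_torque'])
d=snap('side','side7');g=d['image'].astype(int).sum(2)//3
for v in range(191,204): print(v,g[v,290:308].tolist())
E
```

```text
(array([0.5991, 0.0575, 0.1893]), 'yaw(deg)', np.float64(-12.77), array([ 0.8, -1.3, -2.7]), 0.0548, 12.5, 13.25) [-0.1576804  -0.01366708 -0.07071338]
191 [41, 38, 38, 56, 69, 67, 69, 71, 75, 96, 118, 105, 79, 84, 85, 84, 103, 127]
192 [25, 27, 23, 35, 58, 69, 68, 71, 66, 67, 98, 110, 87, 79, 85, 84, 85, 105]
193 [25, 26, 25, 29, 39, 57, 71, 78, 56, 46, 67, 96, 116, 106, 80, 84, 84, 85]
194 [22, 20, 20, 22, 28, 57, 93, 106, 89, 38, 51, 67, 99, 119, 107, 80, 85, 85]
195 [37, 45, 30, 29, 26, 33, 64, 84, 61, 38, 51, 46, 63, 97, 112, 89, 80, 86]
196 [31, 39, 40, 25, 24, 22, 31, 43, 42, 45, 55, 41, 44, 67, 96, 116, 106, 80]
197 [22, 30, 28, 27, 27, 25, 30, 78, 117, 108, 86, 57, 43, 58, 74, 99, 118, 104]
198 [34, 18, 27, 31, 26, 19, 36, 79, 116, 124, 104, 46, 37, 56, 69, 75, 100, 121]
199 [27, 25, 18, 16, 19, 8, 38, 87, 117, 119, 108, 72, 43, 58, 74, 78, 76, 100]
200 [17, 15, 11, 16, 9, 12, 37, 67, 80, 74, 73, 64, 50, 62, 70, 73, 72, 76]
201 [13, 12, 11, 24, 39, 49, 66, 68, 63, 63, 65, 71, 71, 68, 69, 70, 75, 80]
202 [15, 32, 48, 67, 67, 68, 71, 66, 62, 65, 70, 79, 80, 73, 68, 69, 71, 79]
203 [65, 66, 69, 67, 66, 71, 73, 67, 71, 78, 81, 81, 82, 79, 72, 68, 69, 70]
```

arm_command(
  increments=[
    [0, 0.001, 0, 0, 0, 0],
    [0, 0.002, 0, 0, 0, 0],
    [0, 0.004, 0, 0, 0, 0],
    [0, 0.004, 0, 0, 0, 0],
    [0, 0.004, 0, 0, 0, 0],
  ],
  fingers=-0.09,
  force=20,
)

```text
t: 13.92
tool_pos: [0.5992, 0.0582, 0.1893]
orientation: [-0.349, -3.122, 0.0]
force: [-1.9, -1.3, -2.9]
opening: 0.051
gripper_force: 8.4
```

```bash
python3 - <<'E'
from h import *
print(pose(),read_state()['wrist_torque'])
d=snap('side','side8');g=d['image'].astype(int).sum(2)//3
for v in range(191,204): print(v,g[v,292:306].tolist())
E
```

```text
(array([0.5992, 0.0582, 0.1893]), 'yaw(deg)', np.float64(-12.77), array([-1.9, -1.3, -2.9]), 0.051, 8.4, 13.925) [-0.31729074  0.18028243 -0.15230402]
191 [37, 54, 69, 70, 69, 70, 75, 96, 117, 106, 80, 85, 85, 84]
192 [23, 38, 58, 69, 68, 68, 65, 66, 96, 110, 88, 79, 85, 84]
193 [26, 27, 38, 59, 69, 65, 53, 45, 68, 96, 116, 106, 80, 84]
194 [27, 22, 26, 54, 88, 104, 87, 32, 51, 66, 99, 119, 106, 80]
195 [33, 25, 26, 37, 80, 105, 82, 48, 48, 48, 62, 98, 112, 89]
196 [29, 24, 22, 25, 40, 55, 48, 46, 57, 40, 45, 68, 97, 117]
197 [25, 26, 26, 27, 33, 58, 87, 102, 88, 59, 40, 58, 73, 101]
198 [27, 28, 22, 15, 59, 98, 110, 115, 101, 66, 37, 57, 69, 75]
199 [17, 18, 13, 8, 51, 97, 114, 101, 81, 61, 41, 58, 76, 80]
200 [12, 14, 12, 24, 52, 73, 75, 70, 66, 59, 51, 63, 71, 72]
201 [15, 25, 48, 66, 67, 67, 62, 62, 67, 73, 71, 68, 70, 70]
202 [56, 66, 68, 70, 67, 67, 68, 68, 72, 81, 77, 72, 68, 71]
203 [69, 68, 65, 68, 73, 82, 82, 104, 119, 83, 81, 78, 72, 69]
```

arm_command(
  increments=[
    [0, 0.001, 0, 0, 0, 0],
    [0, 0.003, 0, 0, 0, 0],
    [0, 0.005, 0, 0, 0, 0],
    [0, 0.005, 0, 0, 0, 0],
    [0, 0.005, 0, 0, 0, 0],
  ],
  fingers=-0.05,
  force=20,
)

```text
t: 14.6
tool_pos: [0.5994, 0.0591, 0.1893]
orientation: [-0.35, -3.122, 0.0]
force: [-2.0, -2.4, -1.7]
opening: 0.0492
gripper_force: 8.5
```

```bash
python3 - <<'E'
from h import *
print(pose(),read_state()['wrist_torque'])
E
```

```text
(array([0.5994, 0.0591, 0.1893]), 'yaw(deg)', np.float64(-12.78), array([-2. , -2.4, -1.7]), 0.0492, 8.5, 14.6) [-0.4539098   0.35121029 -0.13608582]
```

arm_command(
  increments=[
    [0, -0.001, 0, 0, 0, 0],
    [0, -0.001, 0, 0, 0, 0],
    [0, -0.001, 0, 0, 0, 0],
    [0, -0.001, 0, 0, 0, 0],
    [0, -0.001, 0, 0, 0, 0],
  ],
  fingers=-0.01,
  force=20,
)

```text
t: 15.22
tool_pos: [0.5994, 0.0592, 0.1893]
orientation: [-0.349, -3.122, -0.0]
force: [-2.6, -0.1, -2.9]
opening: 0.0476
gripper_force: 10.3
```

```bash
python3 - <<'E'
from h import *
print(pose(),read_state()['wrist_torque'])
E
```

```text
(array([0.5994, 0.0592, 0.1893]), 'yaw(deg)', np.float64(-12.77), array([-2.6, -0.1, -2.9]), 0.0476, 10.3, 15.225) [0.20075297 0.38357296 0.04005866]
```

arm_command(
  increments=[
    [0, 0.001, 0, 0, 0, 0],
    [0, 0.002, 0, 0, 0, 0],
    [0, 0.004, 0, 0, 0, 0],
    [0, 0.004, 0, 0, 0, 0],
    [0, 0.004, 0, 0, 0, 0],
  ],
  fingers=0.03,
  force=25,
)

```text
t: 15.85
tool_pos: [0.5995, 0.0598, 0.1892]
orientation: [-0.349, -3.122, 0.0]
force: [-4.1, 0.4, -2.0]
opening: 0.0457
gripper_force: 8.3
```

```bash
python3 - <<'E'
from h import *
print(pose(),read_state()['wrist_torque'])
E
```

```text
(array([0.5995, 0.0598, 0.1892]), 'yaw(deg)', np.float64(-12.77), array([-4.1,  0.4, -2. ]), 0.0457, 8.3, 15.85) [ 0.11791023  0.68050952 -0.14151257]
```

arm_command(
  increments=[
    [0.001, 0.001, 0, 0, 0, 0],
    [0.002, 0.003, 0, 0, 0, 0],
    [0.002, 0.004, 0, 0, 0, 0],
    [0.002, 0.004, 0, 0, 0, 0],
    [0.002, 0.004, 0, 0, 0, 0],
  ],
  fingers=0.07,
  force=25,
)

```text
t: 16.48
tool_pos: [0.5995, 0.0606, 0.1894]
orientation: [0.35, 3.122, -0.0]
force: [-2.0, 0.2, -1.8]
opening: 0.0437
gripper_force: 4.8
```

```bash
python3 - <<'E'
from h import *
print(pose(),read_state()['wrist_torque'])
E
```

```text
(array([0.5995, 0.0606, 0.1894]), 'yaw(deg)', np.float64(-12.78), array([-2. ,  0.2, -1.8]), 0.0437, 4.8, 16.475) [-0.12504497  0.47619819 -0.15011232]
```

arm_command(
  increments=[
    [0.001, 0.003, 0, 0, 0, 0],
    [0.001, 0.006, 0, 0, 0, 0],
    [0.001, 0.008, 0, 0, 0, 0],
    [0.001, 0.008, 0, 0, 0, 0],
    [0.001, 0.008, 0, 0, 0, 0],
  ],
  fingers=0.15,
  force=25,
)

```text
t: 17.1
tool_pos: [0.5999, 0.062, 0.1897]
orientation: [0.35, 3.121, -0.0]
force: [0.9, -3.5, -2.2]
opening: 0.0397
gripper_force: 8.5
```

```bash
python3 - <<'E'
from h import *
print(pose(),read_state()['wrist_torque'])
E
```

```text
(array([0.5999, 0.062 , 0.1897]), 'yaw(deg)', np.float64(-12.78), array([ 0.9, -3.5, -2.2]), 0.0397, 8.5, 17.1) [-0.72908397 -0.2548578  -0.20133165]
```

arm_command(
  increments=[
    [0, -0.002, 0, 0, 0, 0],
    [0, -0.002, 0, 0, 0, 0],
    [0, -0.002, 0, 0, 0, 0],
    [0, -0.002, 0, 0, 0, 0],
    [0, -0.002, 0, 0, 0, 0],
  ],
  fingers=0.4,
  force=35,
)

```text
t: 17.73
tool_pos: [0.5999, 0.0618, 0.1896]
orientation: [0.349, 3.121, 0.0]
force: [4.1, -3.3, -0.3]
opening: 0.039
gripper_force: 34.9
```

```bash
python3 - <<'E'
from h import *
print(pose(),read_state()['wrist_torque'])
E
```

```text
(array([0.5999, 0.0618, 0.1896]), 'yaw(deg)', np.float64(-12.78), array([ 4.1, -3.3, -0.3]), 0.039, 34.9, 17.725) [-0.58956679 -0.74872626 -0.47341739]
```

arm_command(
  increments=[
    [0.01, -0.003, 0, 0, 0, 0],
    [0.02, -0.004, 0, 0, 0, 0],
    [0.03, -0.005, 0, 0, 0, 0],
    [0.04, -0.006, 0, 0, 0, 0],
    [0.05, -0.007, 0, 0, 0, 0],
  ],
  fingers=0.5,
  force=45,
)

```text
t: 18.35
tool_pos: [0.5915, 0.0625, 0.1908]
orientation: [0.349, 3.115, 0.001]
force: [14.9, -5.0, -5.6]
opening: 0.0383
gripper_force: 44.6
```

```bash
python3 - <<'E'
from h import *
print(pose(),read_state()['wrist_torque'])
E
```

```text
(array([0.5915, 0.0625, 0.1908]), 'yaw(deg)', np.float64(-12.78), array([14.9, -5. , -5.6]), 0.0383, 44.6, 18.35) [-0.71215591 -2.39091238 -0.24189993]
```

arm_command(
  increments=[
    [0.015, -0.003, 0, 0, 0, 0],
    [0.03, -0.005, 0, 0, 0, 0],
    [0.045, -0.007, 0, 0, 0, 0],
    [0.06, -0.008, 0, 0, 0, 0],
    [0.07, -0.009, 0, 0, 0, 0],
  ],
)

```text
t: 18.98
tool_pos: [0.5759, 0.0642, 0.1899]
orientation: [0.349, 3.12, 0.001]
force: [0.5, -1.3, -3.1]
opening: 0.0389
gripper_force: 44.6
```

```bash
python3 - <<'E'
from h import *
print(pose(),read_state()['wrist_torque'])
d=snap('side','side9');im=d['image'];hsv=cv2.cvtColor(im,cv2.COLOR_RGB2HSV)
g=im.astype(int).sum(2)//3
for v in range(190,206): print(v,g[v,284:306].tolist())
E
```

```text
(array([0.5759, 0.0642, 0.1899]), 'yaw(deg)', np.float64(-12.76), array([ 0.5, -1.3, -3.1]), 0.0389, 44.6, 18.975) [-0.28232621 -0.31944901 -0.14303569]
190 [148, 148, 149, 129, 84, 84, 81, 74, 70, 69, 67, 71, 71, 74, 93, 114, 106, 79, 85, 86, 84, 104]
191 [150, 149, 148, 146, 140, 124, 82, 81, 76, 69, 68, 69, 68, 70, 75, 96, 119, 105, 80, 85, 85, 85]
192 [150, 148, 148, 150, 153, 149, 126, 83, 81, 77, 70, 69, 70, 70, 65, 67, 97, 109, 88, 80, 85, 85]
193 [150, 151, 152, 153, 155, 156, 136, 84, 84, 80, 74, 69, 69, 69, 62, 45, 67, 95, 117, 107, 79, 84]
194 [105, 147, 146, 146, 148, 151, 151, 126, 82, 82, 80, 74, 69, 70, 59, 34, 51, 69, 98, 119, 106, 79]
195 [63, 117, 143, 142, 145, 146, 149, 146, 142, 125, 84, 82, 74, 69, 58, 27, 34, 49, 65, 99, 113, 87]
196 [35, 69, 114, 143, 145, 147, 148, 147, 148, 130, 84, 73, 57, 58, 48, 45, 39, 30, 45, 67, 95, 115]
197 [23, 32, 66, 107, 126, 128, 126, 135, 147, 131, 85, 55, 48, 48, 46, 48, 41, 26, 39, 61, 75, 99]
198 [26, 23, 32, 76, 112, 113, 110, 121, 140, 100, 51, 48, 45, 49, 48, 34, 27, 26, 35, 56, 70, 76]
199 [25, 27, 23, 53, 80, 72, 62, 72, 104, 111, 71, 44, 42, 30, 28, 24, 26, 30, 38, 58, 74, 80]
200 [28, 27, 24, 29, 42, 50, 81, 102, 102, 107, 78, 33, 28, 25, 35, 47, 56, 61, 50, 62, 72, 72]
201 [26, 17, 14, 41, 86, 110, 109, 113, 115, 111, 80, 24, 34, 54, 68, 79, 80, 80, 70, 68, 69, 68]
202 [15, 14, 12, 45, 94, 120, 114, 98, 80, 79, 77, 69, 80, 81, 106, 121, 84, 82, 78, 73, 68, 69]
203 [13, 9, 21, 53, 72, 76, 73, 69, 63, 71, 82, 83, 109, 141, 142, 141, 121, 81, 81, 79, 73, 69]
204 [37, 51, 66, 68, 66, 61, 61, 61, 63, 98, 139, 137, 139, 146, 145, 147, 145, 123, 83, 82, 78, 72]
205 [67, 68, 70, 67, 63, 65, 71, 65, 96, 142, 150, 150, 147, 144, 146, 146, 148, 144, 122, 83, 83, 80]
```

The black plug is out at columns 294–301 and the pull has dropped to zero, so it's free. I'll keep going straight back, then lift.

arm_command(
  increments=[
    [0.03, -0.003, 0, 0, 0, 0],
    [0.06, -0.006, 0, 0, 0, 0],
    [0.1, -0.01, 0, 0, 0, 0],
    [0.15, -0.016, 0, 0, 0, 0],
    [0.18, -0.018, 0, 0, 0, 0],
  ],
)

```text
t: 19.65
tool_pos: [0.5387, 0.0686, 0.1894]
orientation: [-0.349, -3.122, 0.0]
force: [2.4, -0.6, -0.2]
opening: 0.0384
gripper_force: 44.5
```

arm_command(
  increments=[
    [0, 0, -0.04, 0, 0, 0],
    [0, 0, -0.12, 0, 0, 0],
    [0, 0, -0.22, 0, 0, 0],
    [0, 0, -0.32, 0, 0, 0],
    [0, 0, -0.35, 0, 0, 0],
  ],
)

```text
t: 20.27
tool_pos: [0.5402, 0.0685, 0.2615]
orientation: [0.349, 3.119, 0.001]
force: [0.2, 0.0, -4.3]
opening: 0.0387
gripper_force: 44.5
```

```bash
python3 - <<'E'
from h import *
print(pose(),read_state()['wrist_torque'])
c=dict(np.load('pics/top0.npz'));hsv=cv2.cvtColor(c['image'],cv2.COLOR_RGB2HSV)
m=((hsv[...,0]>60)&(hsv[...,0]<90)&(hsv[...,1]>120)).astype(np.uint8)
n,_,st,ce=cv2.connectedComponentsWithStats(m);i=1+st[1:,4].argmax()
k=max(cv2.findContours((_==i).astype(np.uint8),0,2)[0],key=cv2.contourArea);r=cv2.minAreaRect(k)
B=np.array([cast(c,u,v,.002)[:2] for u,v in cv2.boxPoints(r)]);print(B.round(3),B.mean(0).round(4),np.linalg.norm(np.diff(B,axis=0),axis=1))
O=[.545,.290]
for O,y in (([.545,.290],0),): p=tcp(O,y,.039,z=.26);print(p,inc(p,np.radians(y)))
E
```

```text
(array([0.5402, 0.0685, 0.2615]), 'yaw(deg)', np.float64(-12.78), array([ 0.2,  0. , -4.3]), 0.0387, 44.5, 20.275) [-0.00610476  0.03999999 -0.003101  ]
[[0.64  0.363]
 [0.636 0.224]
 [0.433 0.226]
 [0.437 0.362]] [0.5362 0.2938] [0.13873552 0.20276555 0.13597887]
[0.485  0.2785 0.26  ] (array([0.501, 0.963, 0.007]), array([ 0.0001,  0.0009, -0.071 ]))
```

arm_command(
  increments=[
    [0.06, 0.1, 0, 0, 0, 0],
    [0.16, 0.28, 0, 0, 0, -0.02],
    [0.27, 0.5, 0, 0, 0, -0.04],
    [0.38, 0.7, 0, 0, 0, -0.06],
    [0.47, 0.86, 0, 0, 0, -0.071],
  ],
)

```text
t: 20.9
tool_pos: [0.4849, 0.2586, 0.2589]
orientation: [0.004, -3.141, 0.0]
force: [-0.1, -0.1, -4.8]
opening: 0.0388
gripper_force: 44.5
```

arm_command(
  increments=[
    [0, 0, 0, 0, 0, 0],
    [0, 0, 0.05, 0, 0, 0],
    [0, 0, 0.12, 0, 0, 0],
    [0, 0, 0.19, 0, 0, 0],
    [0, 0, 0.24, 0, 0, 0],
  ],
)

```text
t: 21.52
tool_pos: [0.4855, 0.2563, 0.2095]
orientation: [-0.001, -3.14, 0.001]
force: [-0.2, 0.4, -5.3]
opening: 0.0383
gripper_force: 44.5
```

```bash
python3 - <<'E'
from h import *
print(pose(),read_state()['wrist_torque'])
p=tcp([.54,.29],0,.039,z=.192);print(p,inc(p,0))
E
```

```text
(array([0.4855, 0.2563, 0.2095]), 'yaw(deg)', np.float64(-0.05), array([-0.2,  0.4, -5.3]), 0.0383, 44.5, 21.525) [0.02479171 0.14232637 0.01427629]
[0.48   0.2785 0.192 ] (array([0.028, 0.111, 0.088]), array([-0.0003, -0.0006, -0.0003]))
```

arm_command(
  increments=[
    [0.015, 0.05, 0.01, 0, 0, 0],
    [0.028, 0.111, 0.03, 0, 0, 0],
    [0.028, 0.111, 0.05, 0, 0, 0],
    [0.028, 0.111, 0.065, 0, 0, 0],
    [0.028, 0.111, 0.075, 0, 0, 0],
  ],
)

```text
t: 22.15
tool_pos: [0.4802, 0.2792, 0.1962]
orientation: [-0.0, 3.142, -0.0]
force: [0.5, -0.3, -4.4]
opening: 0.0383
gripper_force: 44.5
```

arm_command(
  increments=[
    [0, 0, 0.003, 0, 0, 0],
    [0, 0, 0.006, 0, 0, 0],
    [0, 0, 0.009, 0, 0, 0],
    [0, 0, 0.012, 0, 0, 0],
    [0, 0, 0.012, 0, 0, 0],
  ],
)

```text
t: 22.78
tool_pos: [0.4802, 0.2792, 0.1939]
orientation: [0.0, -3.142, 0.0]
force: [-0.5, -0.1, -4.1]
opening: 0.0384
gripper_force: 44.5
```

arm_command(
  increments=[
    [0, 0, 0.003, 0, 0, 0],
    [0, 0, 0.006, 0, 0, 0],
    [0, 0, 0.009, 0, 0, 0],
    [0, 0, 0.011, 0, 0, 0],
    [0, 0, 0.011, 0, 0, 0],
  ],
)

```text
t: 23.4
tool_pos: [0.4802, 0.2793, 0.1919]
orientation: [-0.0, 3.142, 0.0]
force: [-1.3, -0.0, -2.0]
opening: 0.0388
gripper_force: 44.5
```

arm_command(
  increments=[
    [0, 0, 0.002, 0, 0, 0],
    [0, 0, 0.004, 0, 0, 0],
    [0, 0, 0.004, 0, 0, 0],
    [0, 0, 0.004, 0, 0, 0],
    [0, 0, 0.004, 0, 0, 0],
  ],
)

```text
t: 24.02
tool_pos: [0.4803, 0.2793, 0.1913]
orientation: [-0.001, 3.141, 0.0]
force: [-4.5, -0.7, 5.8]
opening: 0.0389
gripper_force: 44.6
```

arm_command(
  increments=[
    [0, 0, 0, 0, 0, 0],
    [0, 0, 0, 0, 0, 0],
    [0, 0, 0, 0, 0, 0],
    [0, 0, 0, 0, 0, 0],
    [0, 0, 0, 0, 0, 0],
  ],
  fingers=-0.4,
  force=10,
)

```text
t: 24.65
tool_pos: [0.4802, 0.2793, 0.1909]
orientation: [-0.0, 3.142, 0.0]
force: [-0.0, -0.3, 0.5]
opening: 0.0651
gripper_force: 0.0
```

arm_command(
  increments=[
    [0, 0, -0.05, 0, 0, 0],
    [0, 0, -0.15, 0, 0, 0],
    [0, 0, -0.3, 0, 0, 0],
    [0, 0, -0.4, 0, 0, 0],
    [-0.05, 0, -0.4, 0, 0, 0],
  ],
)

```text
t: 25.28
tool_pos: [0.4912, 0.2798, 0.2739]
orientation: [-0.001, 3.137, 0.003]
force: [0.0, -0.0, -0.8]
opening: 0.065
gripper_force: 0.0
```

```bash
python3 - <<'E'
from h import *
print(pose())
c=snap('wrist','w5');im=c['image'];hsv=cv2.cvtColor(im,cv2.COLOR_RGB2HSV)
m=(((hsv[...,0]<8)|(hsv[...,0]>172))&(hsv[...,1]>150)&(hsv[...,2]>60)).astype(np.uint8)
n,l,st,ce=cv2.connectedComponentsWithStats(m)
for i in range(1,n):
  if st[i,4]>60:
    print(st[i],ce[i].round(1)); vs,us=np.where(l==i)
    for v in range(vs.min(),vs.max()+1,8):
      u=us[vs==v]; 
      if len(u): print(v,u.min(),u.max(),cast(c,u.min(),v,.013).round(4)[:2],cast(c,u.max()+1,v,.013).round(4)[:2])
g=im.astype(int).sum(2)//3
for v in (40,90,150): print(v,g[v,230:400:3].tolist())
E
```

```text
(array([0.4912, 0.2798, 0.2739]), 'yaw(deg)', np.float64(0.04), array([ 0. , -0. , -0.8]), 0.065, 0.0, 25.275)
[271  88  21  99 678] [277.6 146.4]
88 271 274 [0.3976 0.2705] [0.3976 0.2733]
96 271 275 [0.4028 0.2705] [0.4028 0.2739]
104 271 275 [0.408  0.2704] [0.408  0.2739]
112 271 275 [0.4132 0.2704] [0.4132 0.2738]
120 271 275 [0.4185 0.2703] [0.4185 0.2738]
128 272 276 [0.4239 0.271 ] [0.4239 0.2745]
136 275 280 [0.4294 0.273 ] [0.4294 0.2772]
144 276 281 [0.4349 0.2737] [0.4349 0.2779]
152 276 281 [0.4405 0.2737] [0.4405 0.2779]
160 275 281 [0.4461 0.2729] [0.4461 0.2779]
168 275 281 [0.4519 0.2729] [0.4519 0.2779]
176 275 290 [0.4577 0.2728] [0.4577 0.2844]
184 275 286 [0.4635 0.2728] [0.4635 0.2815]
40 [140, 143, 141, 139, 139, 140, 141, 140, 142, 141, 141, 138, 141, 142, 138, 138, 139, 142, 140, 138, 137, 134, 135, 139, 138, 136, 141, 140, 145, 143, 146, 144, 140, 141, 141, 135, 132, 136, 146, 141, 143, 143, 146, 143, 140, 136, 136, 138, 137, 137, 138, 138, 135, 135, 137, 132, 132]
90 [141, 135, 138, 140, 142, 141, 137, 142, 141, 142, 144, 143, 145, 129, 58, 61, 136, 136, 139, 136, 142, 130, 70, 58, 58, 60, 59, 65, 69, 90, 138, 141, 140, 141, 144, 144, 146, 139, 138, 143, 146, 145, 144, 145, 145, 143, 141, 141, 138, 169, 187, 212, 215, 212, 153, 141, 146]
150 [48, 50, 45, 52, 49, 52, 49, 46, 49, 62, 103, 111, 112, 111, 99, 59, 59, 54, 46, 43, 48, 74, 100, 105, 108, 109, 108, 98, 88, 47, 48, 49, 44, 49, 50, 55, 69, 48, 75, 50, 43, 48, 51, 51, 55, 51, 51, 46, 47, 47, 74, 77, 73, 50, 49, 45, 45]
```

Released and still locked. Lever tail spans x 0.398–0.425 with its outer side at y≈0.270, and the knob's outer side is at y≈0.306. Next I pinch the lever.

arm_command(
  increments=[
    [0.12, 0.02, 0, 0, 0, 0],
    [0.28, 0.041, 0.02, 0, 0, 0],
    [0.41, 0.041, 0.1, 0, 0, 0],
    [0.41, 0.041, 0.22, 0, 0, 0],
    [0.41, 0.041, 0.34, 0, 0, 0],
  ],
)

```text
t: 25.95
tool_pos: [0.4077, 0.2872, 0.2011]
orientation: [0.001, -3.14, 0.001]
force: [0.7, 0.2, -0.1]
opening: 0.0654
gripper_force: 0.0
```

```bash
python3 - <<'E'
from h import *
print(pose(),inc([.408,.288,.1895],0))
E
```

```text
(array([0.4077, 0.2872, 0.2011]), 'yaw(deg)', np.float64(0.03), array([ 0.7,  0.2, -0.1]), 0.0654, 0.0, 25.95) (array([-0.002,  0.004,  0.058]), array([-0.0002, -0.0004,  0.0001]))
```

arm_command(
  increments=[
    [0, 0.004, 0.02, 0, 0, 0],
    [0, 0.004, 0.04, 0, 0, 0],
    [0, 0.004, 0.052, 0, 0, 0],
    [0, 0.004, 0.052, 0, 0, 0],
    [0, 0.004, 0.052, 0, 0, 0],
  ],
)

```text
t: 26.58
tool_pos: [0.4084, 0.2884, 0.1931]
orientation: [-0.0, 3.141, 0.001]
force: [0.1, -0.9, -0.2]
opening: 0.065
gripper_force: 0.0
```

arm_command(
  increments=[
    [0, 0, 0, 0, 0, 0],
    [0, 0, 0, 0, 0, 0],
    [0, 0, 0, 0, 0, 0],
    [0, 0, 0, 0, 0, 0],
    [0, 0, 0, 0, 0, 0],
  ],
  fingers=0.23,
  force=4,
)

```text
t: 27.2
tool_pos: [0.4082, 0.2882, 0.1925]
orientation: [0.0, -3.141, 0.0]
force: [-1.4, -0.6, -0.6]
opening: 0.0361
gripper_force: 0.3
```

arm_command(
  increments=[
    [0, 0, 0.006, 0, 0, 0],
    [0, 0, 0.012, 0, 0, 0],
    [0, 0, 0.012, 0, 0, 0],
    [0, 0, 0.012, 0, 0, 0],
    [0, 0, 0.012, 0, 0, 0],
  ],
)

```text
t: 27.82
tool_pos: [0.4082, 0.2882, 0.1901]
orientation: [0.0, -3.141, 0.0]
force: [0.0, -1.0, -0.3]
opening: 0.0358
gripper_force: 0.2
```

arm_command(
  increments=[
    [0, 0.004, 0, 0, 0, 0],
    [0, 0.008, 0, 0, 0, 0],
    [0, 0.012, 0, 0, 0, 0],
    [0, 0.012, 0, 0, 0, 0],
    [0, 0.012, 0, 0, 0, 0],
  ],
  fingers=0.34,
  force=7,
)

```text
t: 28.45
tool_pos: [0.4081, 0.2907, 0.1901]
orientation: [0.0, -3.141, 0.0]
force: [-2.2, 0.0, -0.0]
opening: 0.0307
gripper_force: 1.3
```

arm_command(
  increments=[
    [0, 0.004, 0, 0, 0, 0],
    [0, 0.008, 0, 0, 0, 0],
    [0, 0.012, 0, 0, 0, 0],
    [0, 0.012, 0, 0, 0, 0],
    [0, 0.012, 0, 0, 0, 0],
  ],
  fingers=0.45,
  force=8,
)

```text
t: 29.08
tool_pos: [0.4083, 0.2931, 0.1902]
orientation: [-0.0, 3.141, 0.0]
force: [0.2, 0.3, -0.9]
opening: 0.0258
gripper_force: 1.7
```

arm_command(
  increments=[
    [0, 0.003, 0, 0, 0, 0],
    [0, 0.006, 0, 0, 0, 0],
    [0, 0.008, 0, 0, 0, 0],
    [0, 0.008, 0, 0, 0, 0],
    [0, 0.008, 0, 0, 0, 0],
  ],
  fingers=0.53,
  force=8,
)

```text
t: 29.7
tool_pos: [0.4082, 0.2946, 0.1902]
orientation: [0.0, -3.141, 0.0]
force: [-1.0, -1.6, 0.7]
opening: 0.022
gripper_force: 3.3
```

arm_command(
  increments=[
    [0, 0.003, 0, 0, 0, 0],
    [0, 0.007, 0, 0, 0, 0],
    [0, 0.007, 0, 0, 0, 0],
    [0, 0.007, 0, 0, 0, 0],
    [0, 0.007, 0, 0, 0, 0],
  ],
  fingers=0.6,
  force=8,
)

```text
t: 30.32
tool_pos: [0.4082, 0.2961, 0.1902]
orientation: [-0.0, 3.141, 0.0]
force: [-0.9, -0.8, 0.8]
opening: 0.0192
gripper_force: 4.2
```

```bash
python3 - <<'E'
from h import *
print(pose())
c=snap('side','sideA');im=c['image'];hsv=cv2.cvtColor(im,cv2.COLOR_RGB2HSV)
m=(((hsv[...,0]<8)|(hsv[...,0]>172))&(hsv[...,1]>150)&(hsv[...,2]>60)).astype(np.uint8)
n,l,st,ce=cv2.connectedComponentsWithStats(m)
for i in range(1,n):
  if st[i,4]>5: print(st[i],ce[i].round(1),cast(c,*ce[i],.01).round(3))
E
```

```text
(array([0.4082, 0.2961, 0.1902]), 'yaw(deg)', np.float64(0.01), array([-0.9, -0.8,  0.8]), 0.0192, 4.2, 30.325)
[116   0  44  18 212] [142.1   7.1] [1.016 1.632 0.01 ]
[111  16   4   3  10] [112.5  17. ] [0.841 1.6   0.01 ]
[97 19  6  3 14] [100.   20.1] [0.777 1.599 0.01 ]
[156 114  10   9  52] [160.  117.5] [0.594 0.649 0.01 ]
[119 134   7   6  23] [122.1 136.7] [0.446 0.625 0.01 ]
[167 189  16   8  51] [174.4 192.2] [0.445 0.285 0.01 ]
[ 459  243   47   55 1937] [482.6 269.7] [ 0.875 -0.416  0.01 ]
```

arm_command(
  increments=[
    [0, 0.003, 0, 0, 0, 0],
    [0, 0.006, 0, 0, 0, 0],
    [0, 0.006, 0, 0, 0, 0],
    [0, 0.006, 0, 0, 0, 0],
    [0, 0.006, 0, 0, 0, 0],
  ],
  fingers=0.66,
  force=9,
)

```text
t: 31.0
tool_pos: [0.4083, 0.2972, 0.1902]
orientation: [-0.0, 3.141, -0.0]
force: [-0.4, -3.0, 2.4]
opening: 0.0178
gripper_force: 8.8
```

arm_command(
  increments=[
    [0, -0.01, 0, 0, 0, 0],
    [0, -0.02, 0, 0, 0, 0],
    [0, -0.03, 0, 0, 0, 0],
    [0, -0.04, 0, 0, 0, 0],
    [0, -0.04, 0, 0, 0, 0],
  ],
  fingers=-0.7,
)

```text
t: 31.62
tool_pos: [0.4083, 0.2891, 0.1902]
orientation: [0.0, 3.141, 0.0]
force: [-0.8, -0.7, 0.5]
opening: 0.0629
gripper_force: 0.5
```

```bash
python3 - <<'E'
from h import *
print(pose())
c=snap('wrist','w6');im=c['image'];hsv=cv2.cvtColor(im,cv2.COLOR_RGB2HSV)
m=(((hsv[...,0]<8)|(hsv[...,0]>172))&(hsv[...,1]>150)&(hsv[...,2]>60)).astype(np.uint8)
n,l,st,ce=cv2.connectedComponentsWithStats(m)
for i in range(1,n):
  if st[i,4]>40:
    print(st[i],ce[i].round(1)); vs,us=np.where(l==i)
    for v in range(vs.min(),vs.max()+1,10):
      u=us[vs==v]; 
      if len(u): print(v,u.min(),u.max(),cast(c,u.min(),v,.013).round(4)[:2])
E
```

```text
(array([0.4083, 0.2891, 0.1902]), 'yaw(deg)', np.float64(-0.0), array([-0.8, -0.7,  0.5]), 0.0629, 0.5, 31.625)
[222 249  14  55 559] [227.3 277. ]
249 230 231 [0.3976 0.2614]
259 222 232 [0.403  0.2571]
269 222 232 [0.4085 0.2569]
279 222 231 [0.4141 0.2566]
289 223 231 [0.4197 0.2569]
299 222 234 [0.4255 0.2561]
[226 339  24  36 555] [235.3 356.7]
339 228 237 [0.4496 0.2581]
349 227 236 [0.4558 0.2573]
359 227 247 [0.4622 0.257 ]
369 226 241 [0.4688 0.2562]
```

It sprang open, with the lever now leaning on the −y finger. I'll open fully, shift away and lift.

arm_command(
  increments=[
    [0, -0.02, 0, 0, 0, 0],
    [0, -0.04, 0, 0, 0, 0],
    [0, -0.06, 0, 0, 0, 0],
    [0, -0.06, 0, 0, 0, 0],
    [0, -0.06, 0, 0, 0, 0],
  ],
  fingers=-1,
)

```text
t: 32.3
tool_pos: [0.4082, 0.2773, 0.1902]
orientation: [-0.0, 3.141, 0.0]
force: [-0.5, -0.5, 0.7]
opening: 0.0931
gripper_force: 0.0
```

```bash
python3 - <<'E'
from h import *
print(pose())
c=snap('wrist','w7');im=c['image'];hsv=cv2.cvtColor(im,cv2.COLOR_RGB2HSV)
m=(((hsv[...,0]<8)|(hsv[...,0]>172))&(hsv[...,1]>150)&(hsv[...,2]>60)).astype(np.uint8)
n,l,st,ce=cv2.connectedComponentsWithStats(m)
for i in range(1,n):
  if st[i,4]>40:
    print(st[i],ce[i].round(1)); vs,us=np.where(l==i)
    for v in range(vs.min(),vs.max()+1,10):
      u=us[vs==v]; 
      if len(u): print(v,u.min(),u.max(),cast(c,u.min(),v,.013).round(4)[:2])
E
```

```text
(array([0.4082, 0.2773, 0.1902]), 'yaw(deg)', np.float64(0.0), array([-0.5, -0.5,  0.7]), 0.0931, 0.0, 32.3)
[203 254  34  50 683] [216.9 280.6]
254 210 213 [0.4002 0.2393]
264 203 217 [0.4056 0.2355]
274 208 221 [0.4111 0.2377]
284 211 224 [0.4167 0.2389]
294 214 228 [0.4224 0.2401]
[240 339  28  32 557] [254.3 353.2]
339 240 250 [0.4494 0.2527]
349 243 267 [0.4557 0.2542]
359 247 265 [0.4621 0.2562]
369 250 253 [0.4686 0.2576]
```

arm_command(
  increments=[
    [0, 0, -0.06, 0, 0, 0],
    [0, 0, -0.18, 0, 0, 0],
    [0, 0, -0.32, 0, 0, 0],
    [0, 0, -0.45, 0, 0, 0],
    [-0.1, 0, -0.5, 0, 0, 0],
  ],
)

```text
t: 32.98
tool_pos: [0.4284, 0.2778, 0.2932]
orientation: [-0.002, 3.139, 0.003]
force: [1.1, -0.3, -0.2]
opening: 0.0931
gripper_force: 0.0
```

arm_command(
  increments=[
    [-0.25, 0, 0, 0, 0, 0],
    [-0.5, 0, 0, 0, 0, 0],
    [-0.75, 0, 0, 0, 0, 0],
    [-0.92, 0, 0, 0, 0, 0],
    [-0.92, 0, 0, 0, 0, 0],
  ],
)

```text
t: 33.6
tool_pos: [0.614, 0.2768, 0.2904]
orientation: [0.002, 3.141, 0.0]
force: [-0.8, 0.3, 0.3]
opening: 0.0928
gripper_force: 0.0
```

```bash
python3 - <<'E'
from h import *
print(pose())
c=snap('wrist','w8');im=c['image'];g=im.astype(int).sum(2)//3
hsv=cv2.cvtColor(im,cv2.COLOR_RGB2HSV)
gr=(hsv[...,0]>60)&(hsv[...,0]<90)&(hsv[...,1]>90)
m=(~gr).astype(np.uint8)[:255]
# black/chrome map ahead of jaws
for v in range(120,262,5): print(v,cast(c,300,v,.008).round(3)[0],''.join('.' if gr[v,u] else ('#' if g[v,u]<45 else ('o' if g[v,u]<90 else 'W')) for u in range(230,350,2)))
for u in (250,300,340): print(u,cast(c,u,220,.008).round(4))
E
```

```text
(array([0.614 , 0.2768, 0.2904]), 'yaw(deg)', np.float64(-0.07), array([-0.8,  0.3,  0.3]), 0.0928, 0.0, 33.6)
120 0.54 ....................o..oWWWWWWWWWooooooWWWWWWWWo............
125 0.544 .......................oWWWWWWWWWoooooooWWWWWWWo............
130 0.548 .......................ooWWWWWWWWWoooooWWWWWWWWo............
135 0.551 .o......................oWWWWWWWWWWWWWWWWWWWWWW.............
140 0.555 ........................oWWWWWWooooooWWWWWWWWWWo............
145 0.559 .........................oWWWWWo..o#ooWWWWWWWWo.............
150 0.563 .........................WWWWWWWooWWWooWWWWWo...............
155 0.566 .........................oWWWWWo.oWWo.oWWWWo................
160 0.57 ........................oWWWWWo.oWWWoooWWWW.................
165 0.574 ....................W..oWWWWWo..oWWWooWWWWo.................
170 0.578 ......................oWWWWWo...WWWWooWWWWW.................
175 0.582 .....................oWWWWWW....oWWooWWWWWo.................
180 0.586 ..o............................oWWWooWWWWo..................
185 0.59 ...............................oWWWo..oWW..................
[... 443 characters left out ...]
.......................................................
225 0.623 ...W................WW.................W....................
230 0.628 .....................W......................................
235 0.632 ............................................................
240 0.636 ..WWWWWWWWWWWWWWWWWWWWWWWWWWWWWWWWWWWWWWWWWWWWWWWWWWWWWWWWWW
245 0.641 WWWWWWWWWWWWWWWWWWWWWWWWWWWWWWWWWWWWWWWWWWWWWWWWWWWWWWWWWWWW
250 0.645 WWWWWWWWWWWWWWWWWWWWWWWWWWWWWWWWWWWWWWWWWWWWWWWWWWWWWWWWWWWW
255 0.65 WWWWWWWWWWWWWWWWWWWWWWWWWWWWWWWWWWWWWWWWWWWWWWWWWWWWWWWWWWWW
260 0.654 WWWWWWWWWWWWWWWWWWWWWWWWWWWWWWWWWWWWWWWWWWWWWWWWWWWWWWWWWWWW
250 [0.619 0.248 0.008]
300 [0.619  0.2888 0.008 ]
340 [0.6191 0.3215 0.008 ]
```

The jaws are open and the stub lies on the mat, with its plug at x 0.594–0.617 and the mat edge at 0.638. The gripper is clear, so I'm handing in.

```bash
python3 -c "
from plant import *
print(close_job())"
```

```text
the job is handed in; nothing more can be done
None
```

I drew the stub straight out, laid it over the mat in the locked pliers and opened them with the red lever; the last image shows it lying on the green mat between the open jaws, and the job was handed in at about 34 s.

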